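Check the free travel of a foot pedal and shelve it by the result

ROBOT

A 7-joint arm with a two-finger parallel gripper is mounted at the origin on a cart in front of the work surface, level with it; the furniture and walls round the work are solid. World frame = base frame: x ahead of the robot, y to its left, z up, the work surface at z = 0. Lengths are in m, angles in rad, forces in N, time in s.
With the tool pointing down it reaches from about 0.425 to 0.925 m from the base axis. Payload 6.8 kg.
Tool frame: the origin (TCP) lies midway between the tips of the shut fingers; the grasp point (between the pads) lies 19 mm behind it; y points along the fingers, z is the direction in which the jaws open and shut, and the axes are right-handed (so a half turn about y gives the same grasp; the last joint's range is limited). The gripper opens to 85 mm and grips with 20 to 120 N. Pads are 22 mm wide; open, the fingers measure 114 mm over their backs; the gripper's body (76 mm by 85 mm) begins 54 mm behind the grasp point. The pads swing forward as they close: fully open they stand 13 mm farther back than shut.
Start: joints at [1.017, 0.477, 0.022, 1.555, -0.011, 1.109, -0.083], TCP at [0.291, -0.609, 0.231] pointing down, gripper open.
Joint ranges: [-2.96, 2.96], [-0.34, 2.1], [-1.41, 1.46], [0.24, 2.44], [-1.37, 4.51], [0.17, 1.92], [-2.96, 2.96]. Speed limits (rad/s): [2.39, 2.39, 3.14, 3.14, 3.14, 3.14, 3.14].

INTERFACE

Orientations are given as a unit quaternion [w, x, y, z].
In Python, from station import bot gives the robot as it stands. The module is installed in compiled form; this text tells all that it offers.
- The arm moves only by the shell command python3 -m crank 'ROWS' [FORCE]. ROWS is JSON, a list of rows, each an object with "linear": the shift along the tool's x, y, z in m, a list of three; "dr": the turn, a rotation vector about the tool's x, y, z in degrees, a list of three; "hand": the gripper command: -1 is shut, 1 is fully open, values between are in proportion. A call has 1 to 10 rows; each row is the pose to reach, as a shift and turn from the pose commanded when the call began, along the tool's axes at that moment; what a row does not reach only later rows make up. A row lasts 1/12 s, in which the tool goes at most 41.7 mm and 7.16 degrees, less where a joint would pass 70% of its speed; a pose out of reach is approached as far as the arm can. A call with a gripper value outside its range is refused whole. The fingers move at their own pace and stop on an object; FORCE is the grip in N (left out, the last holds). Time passes only in rows, so rows that repeat a pose let the fingers close. It gives the time, the measured TCP pose, the force and the opening at its end, in the units of the state.
- bot.get_obs(): the state, without advancing time (a new reading comes with each control period).
- bot.read_camera(name): name is "side" or "top"; returns the picture (384x512x3 uint8, blue, green, red); there is no depth.
- bot.camera_params(name): a dict with "K" (3x3 intrinsics, pixels), "R" (3x3) and "t" (3): a world point X has camera coordinates R X + t. Camera axes: x right, y down, z forward; pixel columns grow to the right and rows downward; lengths in m; the calibration is good to about 2 mm. A picture is of the moment at which its call begins. camera_params takes no time and is no camera call.
- bot.hand_in(): hands the job in, once; it reports no verdict.
Trained networks look in the newest picture that a camera, given by its name, has taken for a name from the list of things; names that differ only in an ending like _2 or _b are one class to them, and where a whole thing is asked for, a point or a joint stands for the part that bears it (a point fixed in the world has none). Each returns a list of dicts, best first, with "score" (0 to 1); they miss things now and then, are a little off and sometimes report something else, mostly with a low value. They report only what shows in the picture. A call takes as long as a camera call.
- bot.search_frame(camera, target): "extent" ([left, top, right, bottom] in pixels, round what is visible of it).
- bot.cut_out(camera, target): "pixels" (384x512 bool, what is visible of it) and "extent" ([left, top, right, bottom] in pixels, round what is visible of it).
- bot.place_of(camera, target): "xy" ([column, row] in pixels: a listed point, or the origin of a listed thing).
The state is a dict: "t": time; "q": joint angles; "joint_vel": joint speeds; "joint_torque": joint torques, N m; "eef_pos": TCP position; "tool_rot": TCP orientation; "contact_force": force on the tool from outside, world axes, zero at the start; "torque": the same for the moment, N m; "gripper_width": opening from 0.0 (shut) to 1.0 (fully open).
Only numpy, scipy, OpenCV 4.12 (cv2) and the standard library are available. Lean on these libraries where they do the work, as an engineer would, in place of code of your own. Each camera call takes 0.05 s, during which the arm holds its last target. There are 200 camera calls.

TASK

Take the foot pedal unit from its cradle, set it inside the outline on the travel gauge, pedal nose over the rider's rod, and let go; then press its blue pad slowly until the resistance clearly firms up, hold a moment without forcing it, and release. The rider stays where the pedal pushed it: if it stands in the green part of the scale (up to 15 mm down) put the unit in the green bay, if in the red part, in the red bay. Stand it squarely there, orange tab close up to the back wall, and leave everything else as it is.

Things in the scene. Friction and masses are not known exactly. Their poses are not given: they have to be found in the camera images.
- pedal_unit: Loose grey foot pedal unit, 0.47 kg, 56 mm wide. Origin: centre of its underside, x to its rear, z up. Base x = -60 to 67 mm, 18 mm high in front; rear block x = 14 to 67, 40 mm high, its flat sides (y = -28, 28) good to grip across. Weight near x = 20 mm. Black pedal, 50 mm wide, hinged at x = 8, z = 38 mm, slopes up to its nose at x = -86, z = 62 mm.
- unit_tab (a point): Grip point on the unit's orange upright tab, at x = 60 mm, z = 66 mm of the unit. The tab is 14 mm thick in x (its back flush with the unit's rear face), 44 mm wide in y, its top 14 mm above this point, the block's top 26 mm below; 45 mm free ahead of it, nothing behind it.
- pedal_pad (a point): Middle of the blue ribbed pad on the pedal's upper face, where to press down; it goes down with the pedal, 66 mm from the hinge.
- pedal (a joint): Pedal angle, rad: 0 up, grows as pressed, springs back. It yields softly (1 to 3 N at the pad) until, after a free travel that differs each time (8 to 24 mm at the nose, about 0.08 to 0.26 rad), it meets an inner stop and firms up steeply (about 5 N per mm). 8 to 15 N on the pad is a firm press.
- cradle: Fixed cradle in which the unit starts, turned like it, on a 4 mm floor. Two aluminium cheeks, 52 mm high, stand 6 mm from the unit's long sides, so fingers do not fit beside it; open above and at the rear. Origin: centre of its underside, x to the unit's rear.
- gauge: Fixed travel gauge: aluminium plate 4 mm thick, 90 mm wide, x = -130 to 70 mm; at x = -120 to -99 two posts, 90 mm high, with rider and a white scale, green above red. Origin: underside, at the middle of the black outline. The unit goes with its origin here (4 mm higher), axes along these, within 10 mm and 0.12 rad: its nose then lies over the rider's rod.
- rider (a joint): How far the brass rider has been pushed down, m: 0 at the top, at most 0.034. Slides with 0.6 N drag and stays where the pedal left it. Green band: up to 0.015; red band: beyond.
- rider_rod (a point): Top of the rider's cross rod (8 mm thick, 40 mm long in y), 84 mm from the gauge's origin towards -x; with the rider at the top it is 59.5 mm above the bench, 2 mm below the nose of a unit on the gauge.
- bay_green: Fixed green bay: floor 150 x 100 x 16 mm, back wall 70 mm high at the +x end (inner face x = 69 mm), two ribs 40 mm high reach 30 mm forward from it at y = -48 and 48 mm; else open. Origin: centre of the underside. A unit is home with its origin at x = 0, y = 0 (16 mm up), axes along the bay's: its rear face is then 2 mm from the wall.
- bay_red: Fixed red bay, otherwise the same as the green one.
- microscope_a: Tall fixed white microscope between the gauge (on its right) and the cradle and bays (on its left), 220 mm wide, 0.46 m high; its eyepieces, up to 0.42 m high, reach forward to x = 0.455 m. Lift over it (carried things and tool above 0.44 m) or go round in front. Origin: its underside.
- culture_flask: Bystander: culture flask with pink contents, lying, 50 x 96 x 25 mm.
- cell_counter: Bystander: grey cast counter with two red keys and a red knob, 77 x 106 x 44 mm.
- slide_tray: Bystander: flat slide tray, 89 x 68 x 10 mm.
- marker_red: Bystander: red and white marker pen, 138 mm long.
- objective_case: Bystander: round case with a black cap, 36 mm across, 59 mm high.
- oil_bottle: Bystander: brown dropper bottle, 30 mm across, 68 mm high.
- coverslips: Bystander: small white carton, 35 x 63 x 18 mm.

How it is judged:
On the way, in this order (a step that is already met when the one before it is completed fails the run):
1. the unit stands on the gauge inside the outline, turned the right way round, let go and with its pedal up (x of pedal_unit in the frame of gauge between -0.012 and 0.014 m and y of pedal_unit in the frame of gauge between -0.014 and 0.014 m and z of pedal_unit in the frame of gauge between 0 and 0.008 m and angle between the x axis of pedal_unit and the x axis of gauge, either way round below 0.15 rad and x of unit_tab in the frame of gauge above 0.03 m and value of joint pedal below 0.05 rad and contact force between pedal_unit and the arm below 0.3 N and contact force between pedal_unit and the fingers below 0.3 N), for 0.2 s.
2. standing there, the pedal is pressed until it firms up (at least 6 N on it) and held so for 0.2 s, the rider pushed along (x of pedal_unit in the frame of gauge between -0.012 and 0.014 m and y of pedal_unit in the frame of gauge between -0.014 and 0.014 m and z of pedal_unit in the frame of gauge between 0 and 0.008 m and angle between the x axis of pedal_unit and the x axis of gauge, either way round below 0.15 rad and value of joint rider above 0.003 m and value of joint pedal above 0.06 rad and (contact force between pedal_unit and the arm above 6 N or contact force between pedal_unit and the fingers above 6 N)), for 0.2 s.
At the end, for the whole second after the job is handed in: Unit upright and at rest in the bay its travel calls for (green if rider under 17.5 mm, red if over 12.5, between them either), orange tab to the back wall, rear within 12 mm of it, within 16 mm of the middle line, turned under 0.2 rad; pedal up, rider still where it was pushed (value of joint rider above 0.003 m and value of joint pedal below 0.05 rad and linear speed of pedal_unit below 0.02 m/s and angle between pedal_unit's own z axis and vertical below 0.08 rad and ((value of joint rider below 0.0175 m and x of pedal_unit in the frame of bay_green between -0.01 and 0.006 m and y of pedal_unit in the frame of bay_green between -0.016 and 0.016 m and z of pedal_unit in the frame of bay_green between 0.012 and 0.02 m and angle between the x axis of pedal_unit and the x axis of bay_green, either way round below 0.2 rad and x of unit_tab in the frame of bay_green above 0.04 m) or (value of joint rider above 0.0125 m and x of pedal_unit in the frame of bay_red between -0.01 and 0.006 m and y of pedal_unit in the frame of bay_red between -0.016 and 0.016 m and z of pedal_unit in the frame of bay_red between 0.012 and 0.02 m and angle between the x axis of pedal_unit and the x axis of bay_red, either way round below 0.2 rad and x of unit_tab in the frame of bay_red above 0.04 m))); the robot touches nothing.
It fails at once if the pedal is forced with more than 30 N (value of joint pedal above 0.06 rad and (contact force between pedal_unit and the arm above 30 N or contact force between pedal_unit and the fingers above 30 N)).
It fails at once if the unit is tipped by more than 0.8 rad (angle between pedal_unit's own z axis and vertical above 0.8 rad).
It fails at once if a bystander is moved by more than 40 mm (distance of any of culture_flask, cell_counter, slide_tray, marker_red, objective_case, oil_bottle, coverslips from where it was at the start of the episode above 0.04 m).
It also fails if it takes over 72 s, if anything falls off the work surface, if the arm or the gripper's body presses on something with over 40 N, if the wrist force passes 120 N, or if a joint passes its speed limit or range.

## Working session

There is one attempt and no reset: what is moved stays moved. The work goes in short steps, Python scripts to look and compute and a shell command to move; the robot and the scene stay as the last step left them, time stands still between calls to the robot, and variables do not carry over. Pictures are saved under pics/ and viewed, about 8 in all and at most 12, crops included, and the job is handed in when it is done.

```bash
mkdir -p pics; cat > h.py <<'E'
import numpy as np, cv2
from station import bot
from scipy.spatial.transform import Rotation as Ro
def ray(cam,uv):
    p=bot.camera_params(cam);R=np.array(p['R']);t=np.array(p['t']);K=np.array(p['K'])
    d=R.T@np.linalg.inv(K)@np.array([uv[0],uv[1],1.]);return -R.T@t,d
def atz(cam,uv,z):
    c,d=ray(cam,uv);return c+d*(z-c[2])/d[2]
def tri(uv1,uv2):
    c1,d1=ray('top',uv1);c2,d2=ray('side',uv2)
    s=np.linalg.lstsq(np.c_[d1,-d2],c2-c1,rcond=None)[0]
    a,b=c1+s[0]*d1,c2+s[1]*d2
    return (a+b)/2,np.linalg.norm(a-b)
def proj(cam,X):
    p=bot.camera_params(cam);x=np.array(p['K'])@(np.array(p['R'])@np.array(X)+np.array(p['t']));return x[:2]/x[2]
def toolR():
    q=bot.get_obs()['tool_rot'];return Ro.from_quat([q[1],q[2],q[3],q[0]])
def pose():
    o=bot.get_obs();print('t',round(o['t'],2),'p',np.round(o['eef_pos'],4),'F',np.round(o['contact_force'],1),'w',round(o['gripper_width'],3),'q',np.round(o['q'],2));print(np.round(toolR().as_matrix(),3))
def delta(target):
    print('linear',np.round(toolR().inv().apply(np.array(target)-bot.get_obs()['eef_pos']),4))
E
cat > a.py <<'E'
from h import *
np.set_printoptions(suppress=True)
pose()
for c in ('top','side'):
    im=bot.read_camera(c);cv2.imwrite(f'pics/{c}0.png',im)
    p=bot.camera_params(c);print(c,np.round(-np.array(p['R']).T@np.array(p['t']),3),np.round(np.array(p['R']),2).tolist(),p['K'][0][0])
for n in ['pedal_unit','unit_tab','pedal_pad','cradle','gauge','rider_rod','bay_green','bay_red','microscope_a']:
    for c in ('top','side'):
        r=bot.place_of(c,n)[:2]
        print(n,c,[(np.round(x['xy'],1).tolist(),round(x['score'],2)) for x in r])
E
python3 a.py
```

```text
t 0.0 p [ 0.2908 -0.6085  0.2303] F [-0.1 -0.2 -0.2] w 1.0 q [ 1.02  0.48  0.02  1.56 -0.01  1.11 -0.08]
[[-0.902 -0.001  0.431]
 [-0.431  0.002 -0.902]
 [ 0.    -1.    -0.002]]
top [ 0.363 -0.065  1.119] [[0.01, -1.0, 0.01], [-0.98, -0.01, -0.19], [0.19, -0.01, -0.98]] 347.47105932511704
side [-0.381  0.333  1.005] [[-0.41, -0.91, -0.02], [-0.6, 0.28, -0.75], [0.69, -0.3, -0.66]] 498.8928409476701
pedal_unit top [([187.8, 240.5], 0.62)]
pedal_unit side [([207.7, 266.6], 0.74)]
unit_tab top [([184.8, 221.5], 0.6), ([170.3, 136.4], 0.23)]
unit_tab side [([198.0, 236.6], 0.72), ([385.8, 191.7], 0.42)]
pedal_pad top [([178.9, 261.8], 0.75), ([368.3, 227.2], 0.49)]
pedal_pad side [([213.8, 271.3], 0.91), ([197.8, 235.5], 0.72)]
cradle top [([187.5, 242.1], 0.68)]
cradle side [([212.2, 270.9], 0.88)]
gauge top [([365.7, 226.6], 0.83), ([142.6, 182.1], 0.61)]
gauge side [([386.9, 193.6], 0.69)]
rider_rod top [([219.2, 134.0], 0.68), ([370.4, 255.5], 0.54)]
rider_rod side []
bay_green top [([139.6, 179.4], 0.82), ([371.4, 255.2], 0.28)]
bay_green side [([130.5, 233.9], 0.85)]
bay_red top [([196.8, 183.4], 0.64)]
bay_red side [([196.5, 215.0], 0.81)]
microscope_a top [([193.7, 128.2], 0.29), ([187.3, 241.3], 0.19)]
microscope_a side []
```

```bash
python3 - <<'E'
import cv2
a=cv2.imread('pics/top0.png');b=cv2.imread('pics/side0.png')
cv2.imwrite('pics/t0b.png',cv2.resize(a[90:330,80:440],None,fx=2.2,fy=2.2,interpolation=cv2.INTER_CUBIC))
cv2.imwrite('pics/s0b.png',cv2.resize(b[100:360,60:460],None,fx=2,fy=2,interpolation=cv2.INTER_CUBIC))
E
```

```text
(no output)
```

View pics/t0b.png

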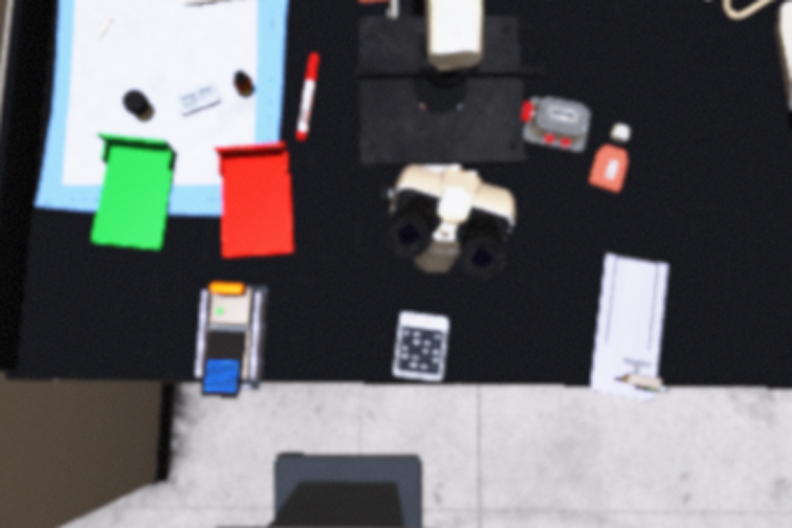

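View pics/s0b.png

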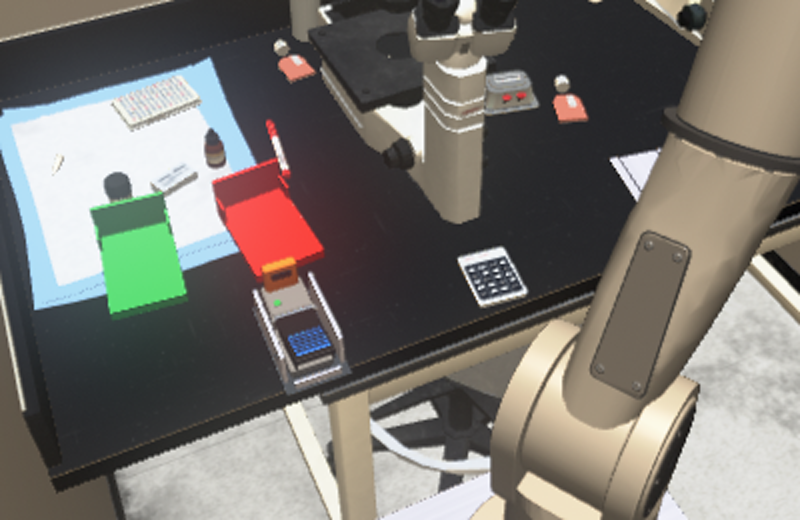

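The top view (crop ×2.2, offset 80,90) shows the unit in its cradle at about (228,335). Its orange tab at (227,287) faces away from the robot and its blue pad at (221,376) faces the robot. The green bay is at (135,195), the red bay at (257,200), both with walls at the far side. The gauge is at (630,320) with its posts near (640,380), on the robot side. The microscope's eyepieces are in between. The side view agrees, but the arm hides the gauge there.

```bash
cat > b.py <<'E'
from h import *
np.set_printoptions(suppress=True)
im=cv2.imread('pics/top0.png');hsv=cv2.cvtColor(im,cv2.COLOR_BGR2HSV)
def poly(mask,name,z):
    n,l,s,c=cv2.connectedComponentsWithStats(mask.astype(np.uint8));k=1+np.argmax(s[1:,4])
    cs,_=cv2.findContours((l==k).astype(np.uint8),cv2.RETR_EXTERNAL,cv2.CHAIN_APPROX_NONE)
    # contour points in world at z, then rect
    w=np.array([atz('top',p[0],z)[:2] for p in cs[0]])*1000
    r=cv2.minAreaRect(w.astype(np.float32));print(name,s[k],'world rect',np.round(r[0],1),np.round(r[1],1),round(r[2],2),'corners',np.round(cv2.boxPoints(r)).tolist())
    a=cv2.approxPolyDP(cs[0],4,True)[:,0];print('   poly',a.tolist(),[np.round(atz('top',p,z)[:2]*1000).tolist() for p in a])
H,S,V=[hsv[...,i].astype(int) for i in range(3)]
x=np.arange(512)[None,:]+0*H;y=np.arange(384)[:,None]+0*H
poly((abs(H-60)<12)&(S>120)&(V>150),'green bright z16',.016)
poly(((H<6)|(H>174))&(S>150)&(V>200)&(x>175)&(x<218)&(y>145),'red bright',.016)
poly((V>150)&(x>340)&(x<390)&(y>195)&(y<264),'gauge',.004)
poly((abs(H-14)<8)&(S>150)&(V>150)&(y>210)&(y<230)&(x<200)&(x>160),'tabtop',.084)
poly((abs(H-108)<10)&(S>130)&(V>100)&(y>245)&(y<280)&(x<200)&(x>160),'pad',.062)
for n,z in [('unit_tab',.07),('pedal_unit',.004),('cradle',0),('gauge',0),('bay_green',0),('bay_red',0)]:
    for c in ('top','side'):
        uv=bot.place_of(c,n)
        if uv: print(n,c,np.round(atz(c,uv[0]['xy'],z)[:2]*1000,1),round(uv[0]['score'],2))
for n in ['cradle','pedal_unit','gauge']:
    m=bot.cut_out('top',n)
    if m: poly(m[0]['pixels'],n,.03 if n!='gauge' else .004)
a=cv2.resize(im[190:285,160:230],None,fx=6,fy=6,interpolation=cv2.INTER_CUBIC)
b=cv2.resize(im[190:285,335:395],None,fx=6,fy=6,interpolation=cv2.INTER_CUBIC)
cv2.imwrite('pics/crop1.png',np.hstack([a,b]))
E
python3 b.py
```

```text
green bright z16 [ 122  157   36   46 1328] world rect [615.2 295.7] [102.2 146.8] 84.75 corners [[537.0, 252.0], [684.0, 238.0], [693.0, 340.0], [547.0, 353.0]]
   poly [[130, 157], [122, 199], [152, 202], [157, 159]] [[689.0, 335.0], [549.0, 349.0], [541.0, 253.0], [684.0, 246.0]]
red bright [ 180  160   33   47 1354] world rect [605.9 114.9] [147.6 101.2] 4.54 corners [[528.0, 160.0], [536.0, 59.0], [683.0, 70.0], [675.0, 171.0]]
   poly [[209, 160], [180, 162], [183, 206], [212, 203]] [[683.0, 76.0], [675.0, 171.0], [529.0, 153.0], [540.0, 61.0]]
gauge [ 349  205   35   59 1654] world rect [ 443.7 -434.5] [ 96.6 188.6] 82.19 corners [[344.0, -469.0], [531.0, -495.0], [544.0, -399.0], [357.0, -374.0]]
   poly [[357, 205], [349, 263], [379, 263], [383, 211]] [[542.0, -410.0], [356.0, -376.0], [358.0, -471.0], [524.0, -494.0]]
tabtop [175 218  16   6  57] world rect [475.2 139.1] [14.9 44.9] 0.78 corners [[467.0, 161.0], [468.0, 117.0], [483.0, 117.0], [482.0, 162.0]]
   poly [[175, 219], [190, 222]] [[479.0, 162.0], [471.0, 117.0]]
pad [172 253  17  16 247] world rect [358.2 144.6]
[... 778 characters left out ...]
[197, 266]] [[483.0, 98.0], [342.0, 120.0], [342.0, 98.0]]
pedal_unit [171 218  25  53 985] world rect [409.1 143.8] [ 63.5 159.2] 88.46 corners [[329.0, 114.0], [488.0, 110.0], [490.0, 173.0], [330.0, 178.0]]
   poly [[176, 218], [171, 267], [186, 270], [192, 260], [195, 223]] [[489.0, 171.0], [338.0, 177.0], [330.0, 131.0], [360.0, 114.0], [474.0, 110.0]]
gauge [ 348  206   35   66 1777] world rect [ 435.5 -439.6] [107.3 199.8] 81.38 corners [[329.0, -478.0], [526.0, -508.0], [542.0, -402.0], [345.0, -372.0]]
   poly [[356, 206], [348, 265], [375, 271], [382, 267], [377, 259], [382, 211]] [[539.0, -406.0], [350.0, -373.0], [333.0, -457.0], [345.0, -480.0], [370.0, -466.0], [524.0, -490.0]]
```

View pics/crop1.png

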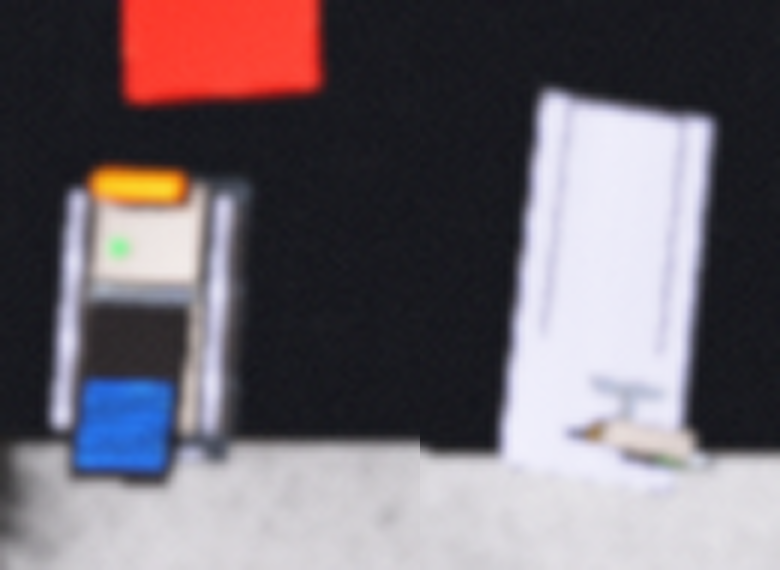

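```bash
cat > fit.py <<'E'
from h import *
from scipy.optimize import least_squares
def fit(cam,loc,pix,g,z0,ret=False):
    loc=np.array(loc)/1000;pix=np.array(pix)
    def f(p):
        R=Ro.from_euler('z',p[2]).as_matrix();return np.concatenate([proj(cam,R@l+[p[0],p[1],z0])-q for l,q in zip(loc,pix)])
    s=least_squares(f,g,loss='soft_l1');print(np.round(s.x,4),'resid px',np.round(s.fun.reshape(-1,2),1).tolist());return s.x
E
cat > c.py <<'E'
from fit import *
L=lambda c,x0:[((x+.5)/6-.5+x0,(y+.5)/6-.5+190) for x,y in c]
print('gauge');g=fit('top',[(70,45,4),(70,-45,4),(-130,45,4),(-130,-45,4)],L([(543-420,90),(714-420,117),(503-420,460),(670-420,488)],335),[.47,-.436,-.1],0)
print('unit');u=fit('top',[(67,22,80),(67,-22,80),(-86,25,62),(-86,-25,62),(14,28,40),(14,-28,40)],L([(90,167),(188,170),(70,472),(165,484),(88,284),(200,286)],160),[.417,.14,0],.004)
print('cradle cheeks centre line check')
# bays: floor corners from colour poly, front corners plus side lines
print('green');fit('top',[(-75,50,16),(-75,-50,16),(69,50,16),(69,-50,16)],[(121.7,199.5),(152.5,202.5),(127.5,158),(157.5,159)],[.617,.3,-.1],0)
print('red');fit('top',[(-75,50,16),(-75,-50,16),(69,50,16),(69,-50,16)],[(180.5,206.7),(213,204.5),(180,162),(209.5,159.5)],[.607,.115,.08],0)
im=bot.read_camera('top')
a=cv2.resize(im[140:215,115:220],None,fx=7,fy=7,interpolation=cv2.INTER_CUBIC)
cv2.imwrite('pics/crop2.png',a)
E
python3 c.py
```

```text
gauge
[ 0.4679 -0.4384 -0.1587] resid px [[0.5, -0.2], [-0.6, 0.0], [-0.2, -0.1], [0.3, 0.2]]
unit
[ 0.4166  0.1416 -0.0398] resid px [[0.8, -0.1], [-0.8, 0.2], [-0.6, 1.3], [0.5, 0.2], [0.3, -1.0], [-0.2, -0.4]]
cradle cheeks centre line check
green
[ 0.6169  0.2971 -0.0489] resid px [[-0.3, 0.9], [0.1, -0.2], [-0.2, -0.8], [0.3, 0.1]]
red
[0.6081 0.1163 0.088 ] resid px [[0.6, -0.7], [-0.6, -0.8], [-0.5, 0.6], [0.6, 1.0]]
```

View pics/crop2.png

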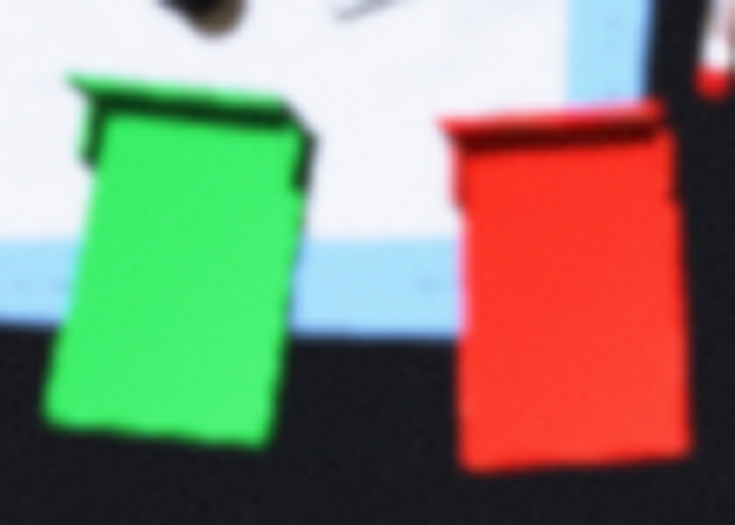

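```bash
cat > d.py <<'E'
from fit import *
L=lambda c:[((x+.5)/7-.5+115,(y+.5)/7-.5+140) for x,y in c]
loc=[(-75,50,16),(-75,-50,16),(72,50,70),(72,-50,70)]
print('green');g=fit('top',loc,L([(43,430),(267,447),(75,83),(287,101)]),[.617,.3,-.1],0)
print('red');r=fit('top',loc,L([(461,473),(690,455),(447,126),(659,106)]),[.607,.115,.08],0)
# side image cross-check by overlay
s=cv2.imread('pics/side0.png');B=cv2.resize(s,None,fx=3,fy=3,interpolation=cv2.INTER_CUBIC)
def dr(p,z0,pts,col):
    R=Ro.from_euler('z',p[2]).as_matrix()
    q=[(proj('side',R@(np.array(l)/1000)+[p[0],p[1],z0])+.5)*3-.5 for l in pts]
    cv2.polylines(B,[np.int32(q)],True,col,1)
fl=[(-75,50,16),(-75,-50,16),(69,-50,16),(69,50,16)];wl=[(69,50,70),(69,-50,70),(75,-50,70),(75,50,70)]
for p in (g,r): dr(p,0,fl,(255,255,255));dr(p,0,wl,(255,255,0))
u=[.4166,.1416,-.0398]
dr(u,.004,[(53,22,80),(53,-22,80),(67,-22,80),(67,22,80)],(0,255,0));dr(u,.004,[(14,28,40),(14,-28,40),(67,-28,40),(67,28,40)],(255,0,255))
dr(u,.004,[(-86,25,62),(-86,-25,62),(8,-25,38),(8,25,38)],(0,255,255))
cv2.imwrite('pics/over.png',B[540:900,240:760])
E
python3 d.py
```

```text
green
[ 0.6148  0.2929 -0.1   ] resid px [[0.9, -0.9], [-0.1, 0.2], [-1.2, -0.2], [0.2, 0.8]]
red
[0.606  0.1138 0.0751] resid px [[1.1, -0.7], [-0.3, 0.0], [-1.4, -0.1], [0.4, 0.9]]
```

View pics/over.png

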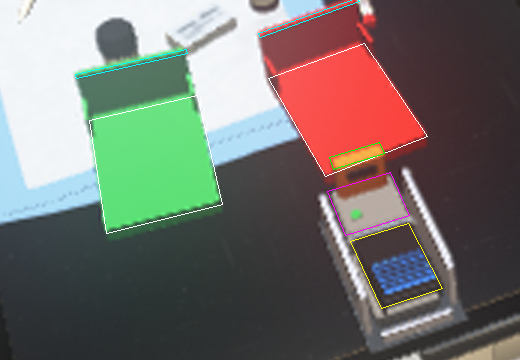

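The overlay fits the side view: floors, tab, block and pedal outlines all lie on their edges. Poses (x, y, yaw):
- Unit: (0.417, 0.142, −0.04)
- Gauge: (0.468, −0.438, −0.159)
- Green bay: (0.615, 0.293, −0.09)
- Red bay: (0.606, 0.114, 0.078)

I'll grip the tab out of the cradle. For the bay, where the wall blocks a finger behind the tab, I'll regrip the block sides.

```bash
cat > to.py <<'E'
import sys
from h import *
# target: x y z zaxis_yaw(rad) -> linear & dr from current measured pose, tool pointing down, tool z along yaw
def to(x,y,z,a=None):
    R=toolR();p=bot.get_obs()['eef_pos']
    lin=R.inv().apply(np.array([x,y,z])-p);out='lin %s'%np.round(lin,4).tolist()
    if a is not None:
        T=np.c_[[-np.sin(a)*-1*-1,0,0],[0,0,-1],[np.cos(a),np.sin(a),0]]
        zz=np.array([np.cos(a),np.sin(a),0]);yy=np.array([0,0,-1.]);xx=np.cross(yy,zz)
        out+=' dr %s'%np.round(np.degrees((R.inv()*Ro.from_matrix(np.c_[xx,yy,zz])).as_rotvec()),2).tolist()
    print(out,'dist',round(np.linalg.norm(lin),3))
if __name__=='__main__':
    pose();to(*map(float,sys.argv[1:]))
E
python3 to.py 0.50 -0.40 0.52 -0.04
python3 -m crank '[{"linear":[0,-0.04,0],"dr":[0,0,0],"hand":1},{"linear":[0,-0.08,0],"dr":[0,0,0],"hand":1},{"linear":[0,-0.12,0],"dr":[0,0,0],"hand":1},{"linear":[0,-0.16,0],"dr":[0,0,0],"hand":1},{"linear":[0,-0.2,0],"dr":[0,0,0],"hand":1},{"linear":[0,-0.24,0],"dr":[0,0,0],"hand":0.2},{"linear":[0,-0.28,0],"dr":[0,0,0],"hand":0.2},{"linear":[0,-0.3,0],"dr":[0,0,0],"hand":0.2}]' 60
python3 to.py 0.52 -0.38 0.53 -0.04
```

```text
t 1.8 p [ 0.291  -0.609   0.2313] F [ 1.2  0.5 -0.6] w 0.998 q [ 1.02  0.48  0.02  1.56 -0.01  1.11 -0.08]
[[-0.902  0.     0.431]
 [-0.431  0.    -0.902]
 [-0.    -1.    -0.   ]]
lin [-0.2787, -0.2887, -0.0985] dr [-0.0, -62.17, -0.0] dist 0.413
t: 2.47
eef_pos: [0.291, -0.6092, 0.5374]
tool_rot: [-0.157, 0.155, -0.687, 0.692]
contact_force: [0.3, -0.6, 0.0]
gripper_width: 0.613
t 2.47 p [ 0.291  -0.6092  0.5374] F [ 0.3 -0.6  0. ] w 0.613 q [ 1.    0.38  0.05  1.03 -0.02  1.72 -0.08]
[[-0.902  0.004  0.431]
 [-0.431 -0.006 -0.902]
 [-0.001 -1.     0.007]]
lin [-0.3054, 0.0068, -0.1082] dr [-0.39, -62.17, 0.2] dist 0.324
```

```bash
python3 -m crank '[{"linear":[-0.305,0.007,-0.108],"dr":[0,-62,0],"hand":0.2},{"linear":[-0.305,0.007,-0.108],"dr":[0,-62,0],"hand":0.2},{"linear":[-0.305,0.007,-0.108],"dr":[0,-62,0],"hand":0.2},{"linear":[-0.305,0.007,-0.108],"dr":[0,-62,0],"hand":0.2},{"linear":[-0.305,0.007,-0.108],"dr":[0,-62,0],"hand":0.2},{"linear":[-0.305,0.007,-0.108],"dr":[0,-62,0],"hand":0.2},{"linear":[-0.305,0.007,-0.108],"dr":[0,-62,0],"hand":0.2},{"linear":[-0.305,0.007,-0.108],"dr":[0,-62,0],"hand":0.2},{"linear":[-0.305,0.007,-0.108],"dr":[0,-62,0],"hand":0.2},{"linear":[-0.305,0.007,-0.108],"dr":[0,-62,0],"hand":0.2}]'
python3 to.py 0.4766 0.1392 0.53 -0.04
```

```text
t: 3.3
eef_pos: [0.5214, -0.3777, 0.524]
tool_rot: [0.491, -0.491, 0.509, -0.508]
contact_force: [-0.1, -1.1, 0.3]
gripper_width: 0.6
t 3.3 p [ 0.5214 -0.3777  0.524 ] F [-0.1 -1.1  0.3] w 0.6 q [ 0.69  0.33 -0.25  1.13  0.08  1.69  0.43]
[[-0.035 -0.     0.999]
 [-0.999  0.001 -0.035]
 [-0.001 -1.    -0.   ]]
lin [-0.515, -0.0055, -0.0629] dr [0.01, 0.27, -0.06] dist 0.519
```

```bash
python3 -m crank '[{"linear":[-0.515,-0.005,-0.063],"dr":[0,0,0],"hand":0.2},{"linear":[-0.515,-0.005,-0.063],"dr":[0,0,0],"hand":0.2},{"linear":[-0.515,-0.005,-0.063],"dr":[0,0,0],"hand":0.2},{"linear":[-0.515,-0.005,-0.063],"dr":[0,0,0],"hand":0.2},{"linear":[-0.515,-0.005,-0.063],"dr":[0,0,0],"hand":0.2},{"linear":[-0.515,-0.005,-0.063],"dr":[0,0,0],"hand":0.2},{"linear":[-0.515,-0.005,-0.063],"dr":[0,0,0],"hand":0.2},{"linear":[-0.515,-0.005,-0.063],"dr":[0,0,0],"hand":0.2},{"linear":[-0.515,-0.005,-0.063],"dr":[0,0,0],"hand":0.2},{"linear":[-0.515,-0.005,-0.063],"dr":[0,0,0],"hand":0.2}]'
python3 -m crank '[{"linear":[-0.12,0,-0.014],"dr":[0,0,0],"hand":0.2},{"linear":[-0.12,0,-0.014],"dr":[0,0,0],"hand":0.2},{"linear":[-0.12,0,-0.014],"dr":[0,0,0],"hand":0.2},{"linear":[-0.12,0,-0.014],"dr":[0,0,0],"hand":0.2}]'
python3 to.py 0.4766 0.1392 0.13 -0.04
```

```text
t: 4.13
eef_pos: [0.4862, 0.0353, 0.5288]
tool_rot: [-0.488, 0.487, -0.512, 0.513]
contact_force: [1.5, 0.6, -0.7]
gripper_width: 0.6
t: 4.47
eef_pos: [0.4758, 0.1626, 0.5287]
tool_rot: [0.492, -0.49, 0.51, -0.508]
contact_force: [-1.1, -1.0, -0.4]
gripper_width: 0.6
t 4.47 p [0.4758 0.1626 0.5287] F [-1.1 -1.  -0.4] w 0.6 q [ 0.14  0.1  -0.65  1.43  0.06  1.64 -0.54]
[[-0.036  0.     0.999]
 [-0.999  0.003 -0.036]
 [-0.003 -1.     0.   ]]
lin [0.0245, 0.3986, 0.0016] dr [-0.0, 0.21, -0.17] dist 0.399
```

```bash
python3 -m crank '[{"linear":[0.024,0.04,0.001],"dr":[0,0,0],"hand":0.2},{"linear":[0.024,0.08,0.001],"dr":[0,0,0],"hand":0.2},{"linear":[0.024,0.12,0.001],"dr":[0,0,0],"hand":0.2},{"linear":[0.024,0.16,0.001],"dr":[0,0,0],"hand":0.2},{"linear":[0.024,0.20,0.001],"dr":[0,0,0],"hand":0.2},{"linear":[0.024,0.24,0.001],"dr":[0,0,0],"hand":0.2},{"linear":[0.024,0.28,0.001],"dr":[0,0,0],"hand":0.2},{"linear":[0.024,0.32,0.001],"dr":[0,0,0],"hand":0.2},{"linear":[0.024,0.36,0.001],"dr":[0,0,0],"hand":0.2},{"linear":[0.024,0.395,0.001],"dr":[0,0,0],"hand":0.2}]'
python3 -m crank '[{"linear":[0,0,0],"dr":[0,0,0],"hand":0.2},{"linear":[0,0,0],"dr":[0,0,0],"hand":0.2}]'
python3 to.py 0.4766 0.1392 0.053 -0.04
python3 - <<'E'
from h import *
ims=[bot.read_camera(c) for c in('top','side')]
t=cv2.resize(ims[0][190:285,140:240],None,fx=4,fy=4,interpolation=cv2.INTER_CUBIC)
s=cv2.resize(ims[1][170:300,140:260],None,fx=380/130,fy=380/130,interpolation=cv2.INTER_CUBIC)
cv2.imwrite('pics/pre.png',np.hstack([t,s]))
E
```

```text
t: 5.3
eef_pos: [0.478, 0.1293, 0.1312]
tool_rot: [-0.487, 0.488, -0.512, 0.512]
contact_force: [1.0, -0.8, 0.9]
gripper_width: 0.603
t: 5.47
eef_pos: [0.4775, 0.1301, 0.1326]
tool_rot: [0.487, -0.489, 0.512, -0.511]
contact_force: [1.1, 0.2, 1.4]
gripper_width: 0.603
t 5.47 p [0.4775 0.1301 0.1326] F [1.1 0.2 1.4] w 0.603 q [ 0.1   0.37 -0.58  2.04  0.28  0.81 -0.7 ]
[[-0.046 -0.003  0.999]
 [-0.999 -0.001 -0.046]
 [ 0.001 -1.    -0.003]]
lin [-0.0092, 0.0796, -0.001] dr [0.19, -0.37, 0.08] dist 0.08
```

View pics/pre.png

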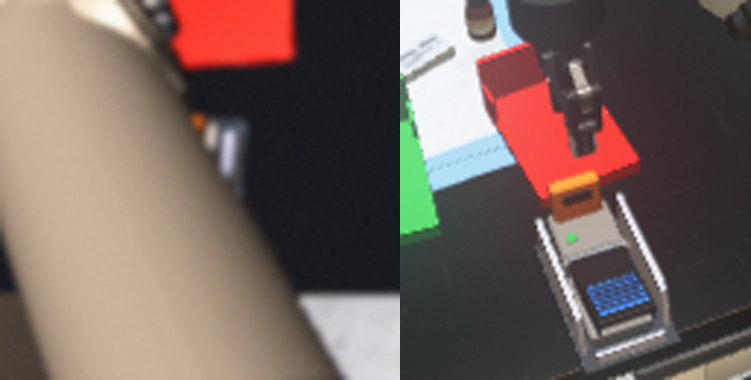

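```bash
python3 -m crank '[{"linear":[-0.009,0.02,-0.001],"dr":[0,0,0],"hand":0.2},{"linear":[-0.009,0.04,-0.001],"dr":[0,0,0],"hand":0.2},{"linear":[-0.009,0.06,-0.001],"dr":[0,0,0],"hand":0.2},{"linear":[-0.009,0.079,-0.001],"dr":[0,0,0],"hand":0.2},{"linear":[-0.009,0.079,-0.001],"dr":[0,0,0],"hand":0.2},{"linear":[-0.009,0.079,-0.001],"dr":[0,0,0],"hand":0.2}]'
python3 to.py 0.4766 0.1392 0.054 -0.04
```

```text
t: 6.07
eef_pos: [0.4787, 0.1409, 0.056]
tool_rot: [-0.49, 0.488, -0.51, 0.511]
contact_force: [1.1, 1.5, 0.2]
gripper_width: 0.598
t 6.07 p [0.4787 0.1409 0.056 ] F [1.1 1.5 0.2] w 0.598 q [ 0.01  0.5  -0.52  2.08  0.4   0.66 -0.82]
[[-0.044  0.002  0.999]
 [-0.999  0.    -0.044]
 [-0.    -1.     0.002]]
lin [0.0018, 0.002, -0.002] dr [-0.12, -0.22, -0.02] dist 0.003
```

Close the gripper on the tab.

```bash
python3 -m crank '[{"linear":[0,0.002,0],"dr":[0,0,0],"hand":-1},{"linear":[0,0.002,0],"dr":[0,0,0],"hand":-1},{"linear":[0,0.002,0],"dr":[0,0,0],"hand":-1},{"linear":[0,0.002,0],"dr":[0,0,0],"hand":-1},{"linear":[0,0.002,0],"dr":[0,0,0],"hand":-1},{"linear":[0,0.002,0],"dr":[0,0,0],"hand":-1},{"linear":[0,0.002,0],"dr":[0,0,0],"hand":-1},{"linear":[0,0.002,0],"dr":[0,0,0],"hand":-1}]' 90
python3 to.py 0.4766 0.1392 0.054 -0.04
```

```text
t: 6.73
eef_pos: [0.4769, 0.141, 0.0538]
tool_rot: [-0.489, 0.49, -0.51, 0.511]
contact_force: [-6.0, -0.9, 13.9]
gripper_width: 0.148
t 6.73 p [0.4769 0.141  0.0538] F [-6.  -0.9 13.9] w 0.148 q [ 0.01  0.5  -0.52  2.09  0.4   0.66 -0.82]
[[-0.042 -0.     0.999]
 [-0.999 -0.001 -0.042]
 [ 0.001 -1.     0.   ]]
lin [0.0018, -0.0002, -0.0003] dr [-0.0, -0.13, 0.05] dist 0.002
```

```bash
python3 -m crank '[{"linear":[0,-0.01,0],"dr":[0,0,0],"hand":-1},{"linear":[0,-0.025,0],"dr":[0,0,0],"hand":-1},{"linear":[0,-0.05,0],"dr":[0,0,0],"hand":-1},{"linear":[0,-0.08,0],"dr":[0,0,0],"hand":-1},{"linear":[0,-0.11,0],"dr":[0,0,0],"hand":-1},{"linear":[0,-0.14,0],"dr":[0,0,0],"hand":-1},{"linear":[0,-0.16,0],"dr":[0,0,0],"hand":-1},{"linear":[0,-0.16,0],"dr":[0,0,0],"hand":-1}]'
python3 - <<'E'
from h import *
pose()
im=bot.read_camera('side');cv2.imwrite('pics/lift.png',cv2.resize(im[120:320,120:300],None,fx=3,fy=3,interpolation=cv2.INTER_CUBIC))
E
```

```text
t: 7.4
eef_pos: [0.4797, 0.1418, 0.217]
tool_rot: [-0.492, 0.487, -0.509, 0.512]
contact_force: [1.2, -0.2, -4.3]
gripper_width: 0.148
t 7.4 p [0.4797 0.1418 0.217 ] F [ 1.2 -0.2 -4.3] w 0.148 q [ 0.13  0.26 -0.63  1.95  0.19  0.98 -0.63]
[[-0.043  0.008  0.999]
 [-0.999  0.002 -0.043]
 [-0.002 -1.     0.008]]
```

View pics/lift.png

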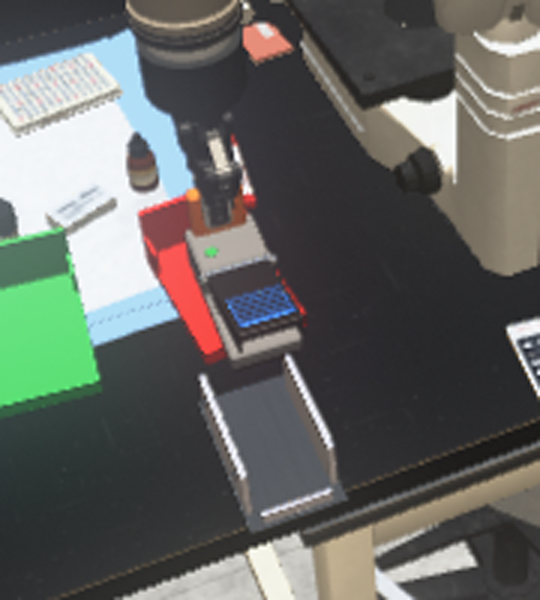

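The unit hangs level from the tab at about (215,205), clear of the cradle at (270,450), and the force is −4.3 N, which matches its weight. Next I lift it over the microscope.

```bash
python3 -m crank '[{"linear":[0,-0.03,0],"dr":[0,0,0],"hand":-1},{"linear":[0,-0.06,0],"dr":[0,0,0],"hand":-1},{"linear":[0,-0.095,0],"dr":[0,0,0],"hand":-1},{"linear":[0,-0.13,0],"dr":[0,0,0],"hand":-1},{"linear":[0,-0.165,0],"dr":[0,0,0],"hand":-1},{"linear":[0,-0.20,0],"dr":[0,0,0],"hand":-1},{"linear":[0,-0.235,0],"dr":[0,0,0],"hand":-1},{"linear":[0,-0.27,0],"dr":[0,0,0],"hand":-1},{"linear":[0,-0.30,0],"dr":[0,0,0],"hand":-1},{"linear":[0,-0.32,0],"dr":[0,0,0],"hand":-1}]'
python3 -m crank '[{"linear":[0,0,0],"dr":[0,0,0],"hand":-1},{"linear":[0,0,0],"dr":[0,0,0],"hand":-1}]'
python3 to.py 0.527 -0.448 0.535 -0.159
```

```text
t: 8.28
eef_pos: [0.4776, 0.1406, 0.5334]
tool_rot: [-0.489, 0.489, -0.511, 0.511]
contact_force: [0.9, -0.2, -4.3]
gripper_width: 0.147
t: 8.45
eef_pos: [0.4775, 0.1407, 0.5305]
tool_rot: [0.489, -0.49, 0.511, -0.51]
contact_force: [0.4, -0.5, -7.7]
gripper_width: 0.151
t 8.45 p [0.4775 0.1407 0.5305] F [ 0.4 -0.5 -7.7] w 0.151 q [ 0.18  0.09 -0.64  1.43  0.05  1.64 -0.5 ]
[[-0.043 -0.002  0.999]
 [-0.999 -0.    -0.043]
 [ 0.    -1.    -0.002]]
lin [0.586, -0.0043, 0.0746] dr [0.09, 6.66, 0.03] dist 0.591
```

```bash
python3 -m crank '[{"linear":[0.02,0,0.0025],"dr":[0,0,0],"hand":-1},{"linear":[0.055,0,0.007],"dr":[0,0,0],"hand":-1},{"linear":[0.09,0,0.0115],"dr":[0,0,0],"hand":-1},{"linear":[0.125,0,0.016],"dr":[0,0,0],"hand":-1},{"linear":[0.16,0,0.02],"dr":[0,0,0],"hand":-1},{"linear":[0.195,0,0.025],"dr":[0,0,0],"hand":-1},{"linear":[0.23,0,0.029],"dr":[0,0,0],"hand":-1},{"linear":[0.265,0,0.034],"dr":[0,0,0],"hand":-1},{"linear":[0.30,0,0.038],"dr":[0,0,0],"hand":-1},{"linear":[0.335,0,0.043],"dr":[0,0,0],"hand":-1}]'
python3 -m crank '[{"linear":[0.035,0,0.0045],"dr":[0,1,0],"hand":-1},{"linear":[0.07,0,0.009],"dr":[0,2,0],"hand":-1},{"linear":[0.105,0,0.0135],"dr":[0,3,0],"hand":-1},{"linear":[0.14,0,0.018],"dr":[0,4,0],"hand":-1},{"linear":[0.175,0,0.022],"dr":[0,5,0],"hand":-1},{"linear":[0.21,0,0.027],"dr":[0,6,0],"hand":-1},{"linear":[0.235,0,0.03],"dr":[0,6.6,0],"hand":-1},{"linear":[0.25,0,0.032],"dr":[0,6.6,0],"hand":-1},{"linear":[0.25,0,0.032],"dr":[0,6.6,0],"hand":-1},{"linear":[0.25,0,0.032],"dr":[0,6.6,0],"hand":-1}]'
python3 to.py 0.527 -0.448 0.10 -0.159
```

```text
t: 9.28
eef_pos: [0.505, -0.1975, 0.5285]
tool_rot: [0.488, -0.49, 0.512, -0.509]
contact_force: [-0.1, -0.5, -5.2]
gripper_width: 0.149
t: 10.12
eef_pos: [0.5269, -0.4476, 0.5275]
tool_rot: [0.458, -0.459, 0.541, -0.536]
contact_force: [0.3, 1.3, -5.0]
gripper_width: 0.148
t 10.12 p [ 0.5269 -0.4476  0.5275] F [ 0.3  1.3 -5. ] w 0.148 q [ 0.73  0.44 -0.21  0.97  0.09  1.75  0.4 ]
[[-0.159 -0.006  0.987]
 [-0.987  0.004 -0.159]
 [-0.003 -1.    -0.006]]
lin [0.0018, 0.4275, 0.0028] dr [0.36, -0.02, -0.19] dist 0.427
```

```bash
python3 -m crank '[{"linear":[0,0.03,0],"dr":[0,0,0],"hand":-1},{"linear":[0,0.07,0],"dr":[0,0,0],"hand":-1},{"linear":[0,0.11,0],"dr":[0,0,0],"hand":-1},{"linear":[0,0.15,0],"dr":[0,0,0],"hand":-1},{"linear":[0,0.19,0],"dr":[0,0,0],"hand":-1},{"linear":[0,0.23,0],"dr":[0,0,0],"hand":-1},{"linear":[0,0.27,0],"dr":[0,0,0],"hand":-1},{"linear":[0,0.31,0],"dr":[0,0,0],"hand":-1},{"linear":[0,0.345,0],"dr":[0,0,0],"hand":-1},{"linear":[0,0.365,0],"dr":[0,0,0],"hand":-1}]'
python3 -m crank '[{"linear":[0,0,0],"dr":[0,0,0],"hand":-1},{"linear":[0,0,0],"dr":[0,0,0],"hand":-1}]'
python3 to.py 0.527 -0.448 0.054 -0.159
python3 - <<'E'
from h import *
ims=[bot.read_camera(c) for c in('top','side')]
t=cv2.resize(ims[0][180:290,310:420],None,fx=3.6,fy=3.6,interpolation=cv2.INTER_CUBIC)
s=cv2.resize(ims[1][100:300,300:500],None,fx=396/200,fy=396/200,interpolation=cv2.INTER_CUBIC)
cv2.imwrite('pics/g1.png',np.hstack([t,s]))
E
```

```text
t: 10.95
eef_pos: [0.5245, -0.4429, 0.161]
tool_rot: [0.459, -0.46, 0.541, -0.534]
contact_force: [-0.9, -0.3, -5.0]
gripper_width: 0.149
t: 11.12
eef_pos: [0.5265, -0.4448, 0.1657]
tool_rot: [0.459, -0.459, 0.539, -0.536]
contact_force: [-0.2, 0.9, -4.4]
gripper_width: 0.147
t 11.12 p [ 0.5265 -0.4448  0.1657] F [-0.2  0.9 -4.4] w 0.147 q [ 0.76  0.57 -0.22  1.56  0.14  1.03  0.35]
[[-0.156 -0.003  0.988]
 [-0.988  0.003 -0.156]
 [-0.002 -1.    -0.003]]
lin [0.0033, 0.1117, 0.0014] dr [0.19, 0.14, -0.14] dist 0.112
```

View pics/g1.png

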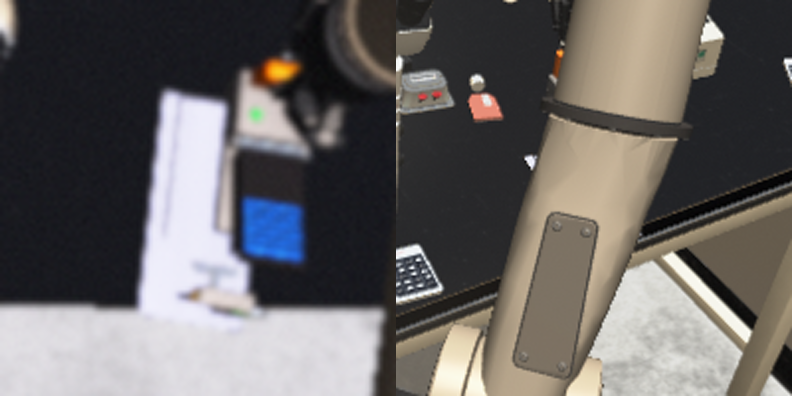

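```bash
python3 - <<'E'
from h import *
a=-.1568;R=Ro.from_euler('z',a).as_matrix();p=np.array([.5265,-.4448,.1657])
o=p-R@[.060,0,.050]
print('origin',o)
for l in [(14,28,40),(14,-28,40),(67,28,40),(67,22,80),(67,-22,80),(-86,25,62),(-86,-25,62),(-60,28,18)]:
    u=proj('top',R@(np.array(l)/1000)+o);print(l,np.round((u-[310,180]+.5)*3.6-.5))
print(bot.place_of('top','pedal_pad'),bot.place_of('top','unit_tab'))
print('pad pred',proj('top',R@[-.058,0,.058]+o), 'gauge inverse', R.T@(o-[.4679,-.4384,0]))
E
```

```text
origin [ 0.46723608 -0.4354305   0.1157    ]
(14, 28, 40) [233. 133.]
(14, -28, 40) [304. 145.]
(67, 28, 40) [240.  67.]
(67, 22, 80) [266.  59.]
(67, -22, 80) [324.  69.]
(-86, 25, 62) [233. 262.]
(-86, -25, 62) [300. 273.]
(-60, 28, 18) [213. 229.]
[{'xy': [385.4, 243.0], 'score': 0.65}, {'xy': [270.3, 248.7], 'score': 0.36}] [{'xy': [389.2, 200.6], 'score': 0.81}]
pad pred [384.11437151 243.66914045] gauge inverse [-0.00111949  0.00282939  0.1157    ]
```

```bash
python3 -m crank '[{"linear":[0.001,0.02,0.001],"dr":[0,0,0],"hand":-1},{"linear":[0.001,0.045,0.001],"dr":[0,0,0],"hand":-1},{"linear":[0.001,0.07,0.001],"dr":[0,0,0],"hand":-1},{"linear":[0.001,0.09,0.001],"dr":[0,0,0],"hand":-1},{"linear":[0.001,0.104,0.001],"dr":[0,0,0],"hand":-1},{"linear":[0.001,0.104,0.001],"dr":[0,0,0],"hand":-1},{"linear":[0.001,0.104,0.001],"dr":[0,0,0],"hand":-1}]'
python3 to.py 0.527 -0.445 0.054 -0.159
```

```text
t: 11.9
eef_pos: [0.5285, -0.4483, 0.064]
tool_rot: [-0.459, 0.459, -0.538, 0.538]
contact_force: [-0.1, -1.0, -3.8]
gripper_width: 0.146
t 11.9 p [ 0.5285 -0.4483  0.064 ] F [-0.1 -1.  -3.8] w 0.146 q [ 0.75  0.69 -0.2   1.62  0.17  0.85  0.32]
[[-0.157  0.     0.988]
 [-0.988 -0.    -0.157]
 [ 0.    -1.     0.001]]
lin [-0.003, 0.01, -0.002] dr [-0.03, 0.05, 0.01] dist 0.011
```

```bash
python3 -m crank '[{"linear":[-0.001,0.004,-0.001],"dr":[0,0,0],"hand":-1},{"linear":[-0.001,0.007,-0.001],"dr":[0,0,0],"hand":-1},{"linear":[-0.001,0.009,-0.001],"dr":[0,0,0],"hand":-1},{"linear":[-0.001,0.011,-0.001],"dr":[0,0,0],"hand":-1},{"linear":[-0.001,0.011,-0.001],"dr":[0,0,0],"hand":-1},{"linear":[-0.001,0.011,-0.001],"dr":[0,0,0],"hand":-1}]'
python3 to.py 0.527 -0.445 0.054 -0.159
```

```text
t: 12.4
eef_pos: [0.5278, -0.4473, 0.0539]
tool_rot: [-0.459, 0.459, -0.537, 0.538]
contact_force: [-1.9, 2.3, 5.1]
gripper_width: 0.146
t 12.4 p [ 0.5278 -0.4473  0.0539] F [-1.9  2.3  5.1] w 0.146 q [ 0.75  0.7  -0.2   1.63  0.17  0.83  0.32]
[[-0.158  0.001  0.988]
 [-0.988 -0.001 -0.158]
 [ 0.001 -1.     0.001]]
lin [-0.0021, -0.0001, -0.0011] dr [-0.07, 0.04, 0.04] dist 0.002
```

Contact at z = 0.054, as expected. I release and rise.

```bash
python3 -m crank '[{"linear":[0,0,0],"dr":[0,0,0],"hand":0.2},{"linear":[0,0,0],"dr":[0,0,0],"hand":0.2},{"linear":[0,0,0],"dr":[0,0,0],"hand":0.2},{"linear":[0,0,0],"dr":[0,0,0],"hand":0.2},{"linear":[0,-0.02,0],"dr":[0,0,0],"hand":0.2},{"linear":[0,-0.05,0],"dr":[0,0,0],"hand":0.2},{"linear":[0,-0.085,0],"dr":[0,0,0],"hand":-1},{"linear":[0,-0.12,0],"dr":[0,0,0],"hand":-1},{"linear":[0,-0.12,0],"dr":[0,0,0],"hand":-1},{"linear":[0,-0.12,0],"dr":[0,0,0],"hand":-1}]'
python3 - <<'E'
from h import *
pose()
im=bot.read_camera('top');cv2.imwrite('pics/g2raw.png',im)
cv2.imwrite('pics/g2.png',cv2.resize(im[190:285,330:410],None,fx=6,fy=6,interpolation=cv2.INTER_CUBIC))
a=-.158;R=Ro.from_euler('z',a).as_matrix();o=np.array([.4685,-.4379,.004])
for l in [(14,28,40),(14,-28,40),(67,28,40),(67,22,80),(67,-22,80),(-86,25,62),(-86,-25,62)]:
    u=proj('top',R@(np.array(l)/1000)+o);print(l,np.round((u-[330,190]+.5)*6-.5))
print([ (x['xy'],x['score']) for n in('pedal_pad','unit_tab') for x in bot.place_of('top',n)])
print('pad pred',proj('top',R@[-.056,0,.060]+o))
E
```

```text
t: 13.23
eef_pos: [0.5288, -0.448, 0.1754]
tool_rot: [-0.459, 0.458, -0.536, 0.54]
contact_force: [-1.0, 0.2, -1.0]
gripper_width: 0.035
t 13.23 p [ 0.5288 -0.448   0.1754] F [-1.   0.2 -1. ] w 0.035 q [ 0.76  0.56 -0.22  1.55  0.14  1.03  0.35]
[[-0.158  0.005  0.987]
 [-0.987 -0.004 -0.158]
 [ 0.003 -1.     0.005]]
(14, 28, 40) [198. 186.]
(14, -28, 40) [305. 205.]
(67, 28, 40) [209.  87.]
(67, 22, 80) [246.  77.]
(67, -22, 80) [333.  91.]
(-86, 25, 62) [195. 379.]
(-86, -25, 62) [295. 396.]
[([369.3, 246.2], 0.61), ([374.7, 209.2], 0.79)]
pad pred [371.24694407 244.24654061]
```

View pics/g2.png

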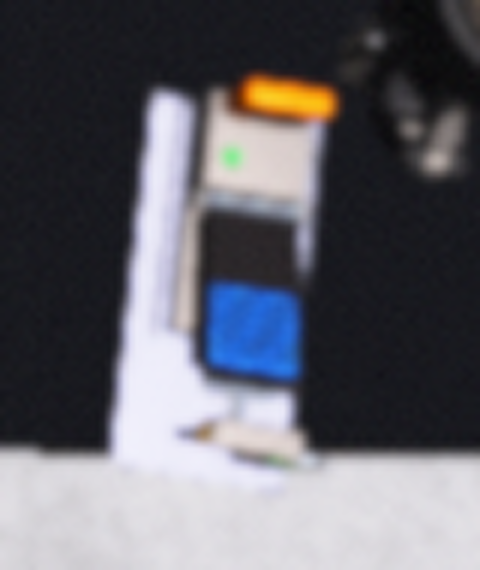

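The unit stands within the outline, with its tab back corners at (243,76) and (338,90) against predicted (246,77) and (333,91). The pad centre at (252,328) matches the prediction. Next I press the pad with shut fingers.

```bash
python3 to.py 0.413 -0.430 0.10 -0.159
```

```text
t 13.38 p [ 0.5265 -0.4464  0.1709] F [0.  0.5 0. ] w 0.003 q [ 0.76  0.57 -0.22  1.56  0.14  1.03  0.35]
[[-0.157 -0.002  0.988]
 [-0.988  0.001 -0.157]
 [-0.001 -1.    -0.002]]
lin [0.0017, 0.0711, -0.1145] dr [0.12, 0.05, -0.06] dist 0.135
```

```bash
python3 -m crank '[{"linear":[0.001,0,-0.04],"dr":[0,0,0],"hand":-1},{"linear":[0.001,0,-0.08],"dr":[0,0,0],"hand":-1},{"linear":[0.001,0,-0.115],"dr":[0,0,0],"hand":-1},{"linear":[0.002,0.03,-0.115],"dr":[0,0,0],"hand":-1},{"linear":[0.002,0.06,-0.115],"dr":[0,0,0],"hand":-1},{"linear":[0.002,0.08,-0.115],"dr":[0,0,0],"hand":-1},{"linear":[0.002,0.09,-0.115],"dr":[0,0,0],"hand":-1},{"linear":[0.002,0.09,-0.115],"dr":[0,0,0],"hand":-1},{"linear":[0.002,0.09,-0.115],"dr":[0,0,0],"hand":-1}]'
python3 to.py 0.413 -0.430 0.07 -0.159
```

```text
t: 14.13
eef_pos: [0.4133, -0.4304, 0.0817]
tool_rot: [0.459, -0.459, 0.538, -0.537]
contact_force: [0.4, -0.4, 0.3]
gripper_width: 0.004
t 14.13 p [ 0.4133 -0.4304  0.0817] F [ 0.4 -0.4  0.3] w 0.004 q [ 0.86  0.54 -0.21  1.85  0.16  0.77  0.41]
[[-0.157 -0.001  0.988]
 [-0.988  0.001 -0.157]
 [-0.001 -1.    -0.001]]
lin [-0.0003, 0.0117, -0.0003] dr [0.07, 0.07, -0.06] dist 0.012
```

```bash
python3 -m crank '[{"linear":[0,0.006,0],"dr":[0,0,0],"hand":-1},{"linear":[0,0.012,0],"dr":[0,0,0],"hand":-1},{"linear":[0,0.014,0],"dr":[0,0,0],"hand":-1},{"linear":[0,0.014,0],"dr":[0,0,0],"hand":-1}]' | grep -E "eef|force"
for i in 1 2 3; do python3 -m crank '[{"linear":[0,0.001,0],"dr":[0,0,0],"hand":-1},{"linear":[0,0.002,0],"dr":[0,0,0],"hand":-1},{"linear":[0,0.002,0],"dr":[0,0,0],"hand":-1}]' | grep -E "eef|force"; done
```

```text
eef_pos: [0.4133, -0.4306, 0.0681]
contact_force: [-0.3, 0.3, 0.4]
eef_pos: [0.4134, -0.4308, 0.0664]
contact_force: [-0.7, 0.4, -0.5]
eef_pos: [0.4133, -0.4308, 0.0642]
contact_force: [0.0, 0.4, 0.4]
eef_pos: [0.4133, -0.4308, 0.0622]
contact_force: [-1.3, -0.3, 0.6]
```

```bash
for i in 1 2; do python3 -m crank '[{"linear":[0,0.001,0],"dr":[0,0,0],"hand":-1},{"linear":[0,0.002,0],"dr":[0,0,0],"hand":-1},{"linear":[0,0.002,0],"dr":[0,0,0],"hand":-1}]' | grep -E "eef|force"; done
```

```text
eef_pos: [0.4132, -0.4308, 0.0602]
contact_force: [-0.2, -0.2, 0.8]
eef_pos: [0.4132, -0.4308, 0.0582]
contact_force: [-0.2, -0.2, 0.8]
```

```bash
for i in 1 2; do python3 -m crank '[{"linear":[0,0.001,0],"dr":[0,0,0],"hand":-1},{"linear":[0,0.002,0],"dr":[0,0,0],"hand":-1},{"linear":[0,0.002,0],"dr":[0,0,0],"hand":-1}]' | grep -E "eef|force"; done
```

```text
eef_pos: [0.4132, -0.4309, 0.0568]
contact_force: [-2.0, 1.1, 9.6]
eef_pos: [0.4131, -0.431, 0.056]
contact_force: [-6.1, 3.6, 18.6]
```

It firms up at z ≈ 0.057. I ease off about 1 mm, hold, then release.

```bash
python3 -m crank '[{"linear":[0,-0.001,0],"dr":[0,0,0],"hand":-1},{"linear":[0,-0.001,0],"dr":[0,0,0],"hand":-1},{"linear":[0,-0.001,0],"dr":[0,0,0],"hand":-1},{"linear":[0,-0.001,0],"dr":[0,0,0],"hand":-1}]' | grep -E "t:|eef|force"; python3 - <<'E'
from h import *
im=bot.read_camera('top')
cv2.imwrite('pics/p1.png',cv2.resize(im[190:285,330:410],None,fx=6,fy=6,interpolation=cv2.INTER_CUBIC))
pose()
E
```

```text
t: 16.55
eef_pos: [0.4131, -0.4309, 0.0565]
tool_rot: [-0.459, 0.459, -0.538, 0.538]
contact_force: [-3.7, 2.3, 12.1]
t 16.6 p [ 0.4131 -0.4309  0.0565] F [-3.9  2.  12.8] w 0.001 q [ 0.86  0.57 -0.2   1.87  0.17  0.72  0.4 ]
[[-0.158 -0.001  0.987]
 [-0.987 -0.    -0.158]
 [ 0.    -1.    -0.   ]]
```

```bash
python3 -m crank '[{"linear":[0,-0.004,0],"dr":[0,0,0],"hand":-1},{"linear":[0,-0.01,0],"dr":[0,0,0],"hand":-1},{"linear":[0,-0.03,0],"dr":[0,0,0],"hand":-1},{"linear":[0,-0.07,0],"dr":[0,0,0],"hand":-1},{"linear":[0,-0.11,0],"dr":[0,0,0],"hand":-1},{"linear":[0,-0.14,0.03],"dr":[0,0,0],"hand":-1},{"linear":[0,-0.15,0.07],"dr":[0,0,0],"hand":0.6},{"linear":[0,-0.15,0.11],"dr":[0,0,0],"hand":0.8},{"linear":[0,-0.15,0.15],"dr":[0,0,0],"hand":0.8},{"linear":[0,-0.15,0.15],"dr":[0,0,0],"hand":0.8}]' | tail -5
python3 - <<'E'
from h import *
pose()
im=bot.read_camera('top');im2=bot.read_camera('side')
a=cv2.resize(im[215:280,340:395],None,fx=7,fy=7,interpolation=cv2.INTER_CUBIC)
s=cv2.resize(im2[130:240,330:450],None,fx=3.4,fy=455/110,interpolation=cv2.INTER_CUBIC)[:455]
cv2.imwrite('pics/r1.png',np.hstack([a,s]))
print([(c,x['xy'],x['score']) for c in('top','side') for x in bot.place_of(c,'rider_rod')])
R=Ro.from_euler('z',-.158).as_matrix();g=np.array([.468,-.4382,0])
for h in (59.5,53,44.5,40): print(h,[np.round((proj('top',R@[-.084,y,h/1000]+g)-[340,215]+.5)*7-.5) for y in(.02,-.02)], [proj('side',R@[-.084,0,h/1000]+g)])
E
```

```text
t: 17.43
eef_pos: [0.5695, -0.4515, 0.2046]
tool_rot: [-0.463, 0.459, -0.536, 0.537]
contact_force: [0.3, 1.6, -1.3]
gripper_width: 0.562
t 17.43 p [ 0.5695 -0.4515  0.2046] F [ 0.3  1.6 -1.3] w 0.562 q [ 0.73  0.6  -0.23  1.43  0.14  1.13  0.33]
[[-0.151  0.005  0.988]
 [-0.988  0.002 -0.151]
 [-0.003 -1.     0.005]]
[('top', [369.0, 255.2], 0.64)]
59.5 [array([166., 266.]), array([258., 282.])] [array([404.06564278, 195.60496267])]
53 [array([161., 266.]), array([253., 282.])] [array([403.66677761, 197.32392102])]
44.5 [array([155., 267.]), array([246., 282.])] [array([403.14890998, 199.55573512])]
40 [array([152., 267.]), array([242., 283.])] [array([402.87643817, 200.72998582])]
```

View pics/r1.png

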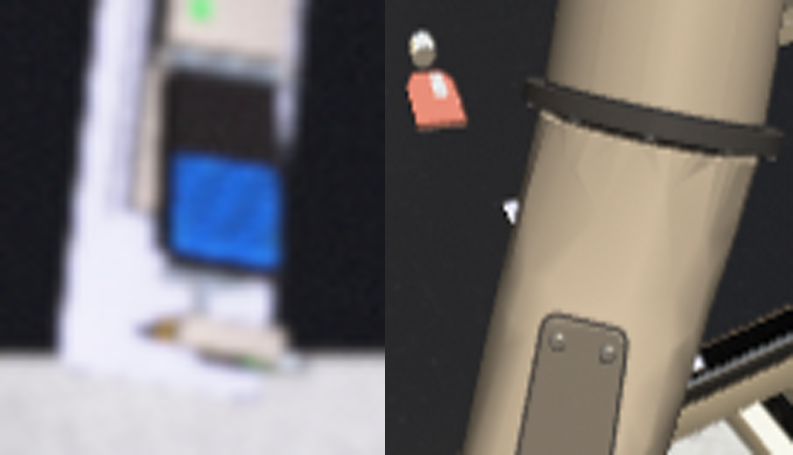

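The top view shows the unit still inside the outline, with the pedal back up. The rod is hidden under the nose, and in the side view it is behind the arm. I'll read the rider once the unit and arm are away. Next I regrip the block across its sides.

```bash
python3 -m crank '[{"linear":[0,0,-0.08],"dr":[0,-90,0],"hand":1},{"linear":[0,0,-0.08],"dr":[0,-90,0],"hand":1},{"linear":[0,0,-0.08],"dr":[0,-90,0],"hand":1},{"linear":[0,0,-0.08],"dr":[0,-90,0],"hand":1},{"linear":[0,0,-0.08],"dr":[0,-90,0],"hand":1},{"linear":[0,0,-0.08],"dr":[0,-90,0],"hand":1},{"linear":[0,0,-0.08],"dr":[0,-90,0],"hand":1},{"linear":[0,0,-0.08],"dr":[0,-90,0],"hand":1},{"linear":[0,0,-0.08],"dr":[0,-90,0],"hand":1},{"linear":[0,0,-0.08],"dr":[0,-90,0],"hand":1}]' | tail -5
python3 -m crank '[{"linear":[0,0,0],"dr":[0,-18,0],"hand":1},{"linear":[0,0,0],"dr":[0,-18,0],"hand":1},{"linear":[0,0,0],"dr":[0,-18,0],"hand":1},{"linear":[0,0,0],"dr":[0,-18,0],"hand":1}]' | tail -5
python3 to.py 0.4942 -0.442 0.10 1.413
```

```text
t: 18.47
eef_pos: [0.4804, -0.4424, 0.2057]
tool_rot: [-0.687, 0.688, -0.167, 0.166]
contact_force: [-0.2, -0.2, 0.6]
gripper_width: 1.002
t: 18.8
eef_pos: [0.4805, -0.4425, 0.2055]
tool_rot: [-0.704, 0.705, -0.058, 0.058]
contact_force: [-0.2, 0.1, -0.6]
gripper_width: 0.999
t 18.8 p [ 0.4805 -0.4425  0.2055] F [-0.2  0.1 -0.6] w 0.999 q [ 1.05  0.53 -0.57  1.61  0.31  1.1   1.81]
[[ 0.987 -0.001  0.164]
 [-0.164 -0.001  0.987]
 [-0.001 -1.    -0.001]]
lin [0.0135, 0.1055, 0.0029] dr [0.05, -0.38, -0.05] dist 0.106
```

```bash
python3 -m crank '[{"linear":[0.014,0.03,0.003],"dr":[0,0,0],"hand":1},{"linear":[0.014,0.065,0.003],"dr":[0,0,0],"hand":1},{"linear":[0.014,0.10,0.003],"dr":[0,0,0],"hand":1},{"linear":[0.014,0.13,0.003],"dr":[0,0,0],"hand":1},{"linear":[0.014,0.15,0.003],"dr":[0,0,0],"hand":1},{"linear":[0.014,0.165,0.003],"dr":[0,0,0],"hand":1},{"linear":[0.014,0.165,0.003],"dr":[0,0,0],"hand":1},{"linear":[0.014,0.165,0.003],"dr":[0,0,0],"hand":1}]' | tail -5
python3 to.py 0.4942 -0.442 0.017 1.413
```

```text
t: 19.47
eef_pos: [0.4963, -0.4413, 0.0406]
tool_rot: [-0.705, 0.705, -0.059, 0.058]
contact_force: [0.8, 0.4, 0.2]
gripper_width: 0.998
t 19.47 p [ 0.4963 -0.4413  0.0406] F [0.8 0.4 0.2] w 0.998 q [ 0.98  0.73 -0.5   1.69  0.44  0.84  1.7 ]
[[ 0.986 -0.001  0.165]
 [-0.165  0.     0.986]
 [-0.001 -1.    -0.   ]]
lin [-0.0019, 0.0236, -0.001] dr [0.01, -0.48, -0.03] dist 0.024
```

```bash
python3 -m crank '[{"linear":[-0.002,0.01,-0.001],"dr":[0,0,0],"hand":1},{"linear":[-0.002,0.018,-0.001],"dr":[0,0,0],"hand":1},{"linear":[-0.002,0.023,-0.001],"dr":[0,0,0],"hand":1},{"linear":[-0.002,0.023,-0.001],"dr":[0,0,0],"hand":1},{"linear":[-0.002,0.023,-0.001],"dr":[0,0,0],"hand":1}]' | tail -5
python3 -m crank '[{"linear":[0,0,0],"dr":[0,0,0],"hand":-1},{"linear":[0,0,0],"dr":[0,0,0],"hand":-1},{"linear":[0,0,0],"dr":[0,0,0],"hand":-1},{"linear":[0,0,0],"dr":[0,0,0],"hand":-1},{"linear":[0,0,0],"dr":[0,0,0],"hand":-1},{"linear":[0,0,0],"dr":[0,0,0],"hand":-1}]' 60 | tail -5
python3 to.py 0.4942 -0.442 0.017 1.413
```

```text
t: 19.88
eef_pos: [0.4946, -0.4417, 0.0172]
tool_rot: [0.705, -0.705, 0.058, -0.058]
contact_force: [1.3, 0.2, 0.0]
gripper_width: 1.002
t: 20.38
eef_pos: [0.4952, -0.4427, 0.0184]
tool_rot: [-0.704, 0.705, -0.058, 0.059]
contact_force: [-0.3, -1.4, 6.1]
gripper_width: 0.643
t 20.38 p [ 0.4952 -0.4427  0.0184] F [-0.3 -1.4  6.1] w 0.643 q [ 0.97  0.75 -0.48  1.7   0.46  0.8   1.68]
[[ 0.986  0.001  0.164]
 [-0.164 -0.002  0.986]
 [ 0.001 -1.    -0.001]]
lin [-0.0011, 0.0013, 0.0005] dr [0.08, -0.41, 0.08] dist 0.002
```

```bash
python3 -m crank '[{"linear":[0,-0.01,0],"dr":[0,0,0],"hand":-1},{"linear":[0,-0.03,0],"dr":[0,0,0],"hand":-1},{"linear":[0,-0.06,0],"dr":[0,0,0],"hand":-1},{"linear":[0,-0.095,0],"dr":[0,0,0],"hand":-1},{"linear":[0,-0.13,0],"dr":[0,0,0],"hand":-1},{"linear":[0,-0.165,0],"dr":[0,0,0],"hand":-1},{"linear":[0,-0.20,0],"dr":[0,0,0],"hand":-1},{"linear":[0,-0.235,0],"dr":[0,0,0],"hand":-1},{"linear":[0,-0.265,0],"dr":[0,0,0],"hand":-1},{"linear":[0,-0.28,0],"dr":[0,0,0],"hand":-1}]' | tail -5
python3 -m crank '[{"linear":[0,-0.03,0],"dr":[0,0,0],"hand":-1},{"linear":[0,-0.065,0],"dr":[0,0,0],"hand":-1},{"linear":[0,-0.10,0],"dr":[0,0,0],"hand":-1},{"linear":[0,-0.135,0],"dr":[0,0,0],"hand":-1},{"linear":[0,-0.17,0],"dr":[0,0,0],"hand":-1},{"linear":[0,-0.20,0],"dr":[0,0,0],"hand":-1},{"linear":[0,-0.22,0],"dr":[0,0,0],"hand":-1},{"linear":[0,-0.22,0],"dr":[0,0,0],"hand":-1},{"linear":[0,-0.22,0],"dr":[0,0,0],"hand":-1}]' | tail -5
python3 to.py 0.50 0.05 0.50 1.48
```

```text
t: 21.22
eef_pos: [0.4955, -0.4415, 0.3015]
tool_rot: [-0.704, 0.705, -0.057, 0.059]
contact_force: [1.6, -1.2, -4.7]
gripper_width: 0.643
t: 21.97
eef_pos: [0.4948, -0.4412, 0.5169]
tool_rot: [0.705, -0.705, 0.058, -0.058]
contact_force: [0.2, -0.6, -5.2]
gripper_width: 0.644
t 21.97 p [ 0.4948 -0.4412  0.5169] F [ 0.2 -0.6 -5.2] w 0.644 q [ 1.    0.41 -0.6   1.08  0.23  1.71  1.88]
[[ 0.987  0.     0.163]
 [-0.163  0.     0.987]
 [-0.    -1.     0.   ]]
lin [-0.075, 0.0171, 0.4854] dr [-0.02, -4.18, -0.0] dist 0.491
```

```bash
python3 -m crank '[{"linear":[-0.003,0,0.018],"dr":[0,0,0],"hand":-1},{"linear":[-0.008,0,0.053],"dr":[0,0,0],"hand":-1},{"linear":[-0.014,0,0.09],"dr":[0,0,0],"hand":-1},{"linear":[-0.02,0,0.127],"dr":[0,0,0],"hand":-1},{"linear":[-0.026,0,0.164],"dr":[0,0,0],"hand":-1},{"linear":[-0.032,0,0.201],"dr":[0,0,0],"hand":-1},{"linear":[-0.037,0,0.238],"dr":[0,0,0],"hand":-1},{"linear":[-0.043,0,0.275],"dr":[0,0,0],"hand":-1},{"linear":[-0.049,0,0.312],"dr":[0,0,0],"hand":-1},{"linear":[-0.055,0,0.349],"dr":[0,0,0],"hand":-1}]' | tail -5
python3 -m crank '[{"linear":[-0.006,0,0.037],"dr":[0,0,0],"hand":-1},{"linear":[-0.012,0,0.074],"dr":[0,0,0],"hand":-1},{"linear":[-0.018,0,0.111],"dr":[0,0,0],"hand":-1},{"linear":[-0.024,0,0.148],"dr":[0,0,0],"hand":-1},{"linear":[-0.03,0,0.185],"dr":[0,0,0],"hand":-1},{"linear":[-0.033,0,0.20],"dr":[0,0,0],"hand":-1},{"linear":[-0.033,0,0.20],"dr":[0,0,0],"hand":-1},{"linear":[-0.033,0,0.20],"dr":[0,0,0],"hand":-1}]' | tail -5
python3 - <<'E'
from h import *
pose()
T=bot.read_camera('top');S=bot.read_camera('side')
cv2.imwrite('pics/rt.png',T);cv2.imwrite('pics/rs.png',S)
print([(c,np.round(x['xy'],1),round(x['score'],2)) for c in('top','side','top','side') for x in bot.place_of(c,'rider_rod')])
R=Ro.from_euler('z',-.158).as_matrix();g=np.array([.468,-.4382,0])
u=proj('side',R@[-.084,0,.055]+g).astype(int);x0,y0=u[0]-30,u[1]-35
B=cv2.resize(S[y0:y0+60,x0:x0+60],None,fx=9,fy=9,interpolation=cv2.INTER_CUBIC)
v=cv2.resize(T[245:275,350:390],None,fx=6,fy=6,interpolation=cv2.INTER_CUBIC)
for h,c in ((59.5,(255,255,0)),(44.5,(0,0,255)),(25.5,(255,0,255))):
    q=[(proj('side',R@[-.084,y,h/1000]+g)-[x0,y0]+.5)*9-.5 for y in(.02,-.02)]
    for k,e in enumerate(q):
        cv2.circle(B,tuple(np.int32(e)),3,c,-1)
    print(h,np.round(q))
B=np.hstack([B,np.vstack([v,np.zeros((540-v.shape[0],v.shape[1],3),np.uint8)])]);cv2.imwrite('pics/r2.png',B)
E
```

```text
t: 22.8
eef_pos: [0.496, -0.0868, 0.5143]
tool_rot: [-0.705, 0.705, -0.06, 0.057]
contact_force: [0.4, 0.1, -4.7]
gripper_width: 0.64
t: 23.47
eef_pos: [0.4966, 0.1149, 0.5147]
tool_rot: [-0.704, 0.705, -0.059, 0.056]
contact_force: [0.0, -1.2, -5.1]
gripper_width: 0.644
t 23.47 p [0.4966 0.1149 0.5147] F [ 0.  -1.2 -5.1] w 0.644 q [ 0.47  0.15 -0.94  1.43  0.12  1.62  0.95]
[[ 0.987 -0.004  0.161]
 [-0.161 -0.001  0.987]
 [-0.004 -1.    -0.002]]
[('top', array([369., 256.]), 0.42), ('top', array([145.7, 158.7]), 0.4), ('top', array([369., 256.]), 0.42), ('top', array([145.7, 158.7]), 0.4)]
59.5 [[224. 328.]
 [343. 303.]]
44.5 [[216. 364.]
 [334. 339.]]
25.5 [[206. 408.]
 [323. 383.]]
```

View pics/r2.png

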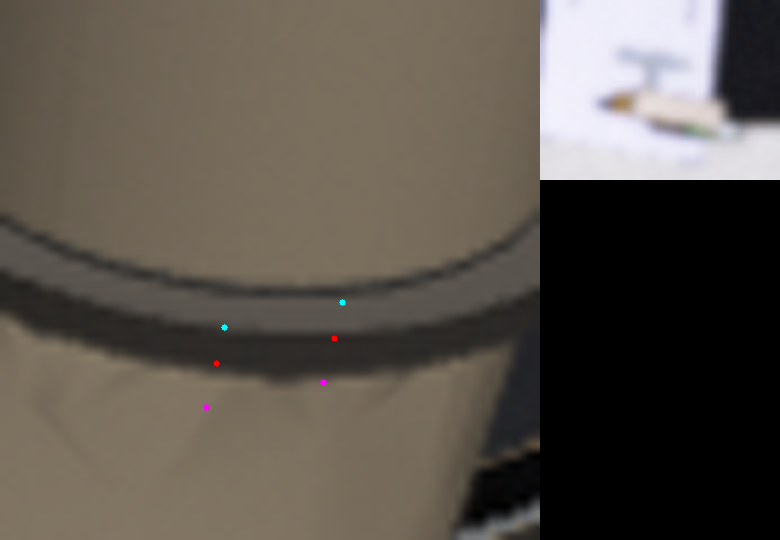

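The base link hides the gauge in the side view. I'll measure the rod's shift numerically in the top view, before against now; that is about 0.11 px per mm of rider travel.

```bash
python3 - <<'E'
from h import *
np.set_printoptions(linewidth=200)
T0=cv2.imread('pics/top0.png').astype(float).mean(2)
T1=np.mean([bot.read_camera('top').astype(float).mean(2) for _ in range(5)],0)
r0,r1,c0,c1=248,260,358,382
print(np.int32(T0[r0:r1,c0:c1]));print(np.int32(T1[r0:r1,c0:c1]))
def cen(T,ra,rb,ca,cb):
    P=np.clip(T[ra:rb,ca:cb].max()-15-T[ra:rb,ca:cb],0,None);y,x=np.mgrid[ra:rb,ca:cb];return (P*x).sum()/P.sum(),(P*y).sum()/P.sum()
for w in [(250,257,360,378),(251,256,361,377)]: print(w,cen(T0,*w),cen(T1,*w))
# global drift check: plate upper edges/posts
for w in [(196,216,345,392),(257,270,360,385)]:
    s=np.s_[w[0]:w[1],w[2]:w[3]];print('phase',cv2.phaseCorrelate(T0[s].copy(),T1[s].copy()))
s=np.s_[249:259,360:380];print('rod phase',cv2.phaseCorrelate(T0[s].copy(),T1[s].copy()))
R=Ro.from_euler('z',-.158).as_matrix();g=np.array([.468,-.4382,0])
for h in (59.5,54,49,44.5,40,35): print(h,proj('top',R@[-.084,0,h/1000-.003]+g))
E
```

```text
[[241 240 240 240 240 241 241 240 240 239 239 239 239 239 239 235 224 225 234 237 227 175  95  40]
 [240 240 240 240 240 241 241 241 240 239 240 239 239 239 239 237 233 233 237 237 225 171  88  37]
 [240 241 240 240 240 240 241 240 240 240 239 239 239 239 239 238 237 237 238 236 219 159  79  34]
 [241 240 240 240 239 238 237 237 237 237 238 238 239 238 239 239 239 239 239 235 212 147  73  34]
 [241 240 240 240 236 228 224 225 228 232 234 235 235 235 236 238 238 238 239 234 207 139  68  29]
 [240 240 240 240 235 221 209 208 210 217 220 221 221 222 226 232 234 236 237 232 200 130  62  30]
 [241 240 240 240 237 225 210 203 202 201 201 200 201 204 209 217 222 227 233 229 192 118  56  28]
 [240 240 240 240 238 233 224 215 211 204 195 188 194 197 200 204 208 218 229 226 184 109  49  28]
 [241 240 240 240 240 238 235 232 227 220 202 191 198 208 212 213 216 224 232 226 179 101  45  27]
 [241 240 241 241 241 241 239 237 235 228 209 196 206 222 229 230 231 234 236 227 179  99  41  29]
 [241 240 240 240 240 239 236 234 230 221 202 194 209 228 235 236 237 238 238 228 176  94  41  28]
 [240 240 2
[... 1286 characters left out ...]
7, 360, 378) (np.float64(369.01007194244613), np.float64(254.66187050359716)) (np.float64(368.1784609242439), np.float64(254.73290747579594))
(251, 256, 361, 377) (np.float64(368.69278606965173), np.float64(254.30907960199002)) (np.float64(367.80243368881594), np.float64(254.3597210828548))
phase ((-0.022299918040072697, 0.012618198496028299), 0.9778027166084694)
phase ((0.4881804199338937, 0.5122539852375736), 1.0008770538721912)
rod phase ((-0.29302977085889736, 0.18607004609051803), 0.9271153333056035)
59.5 [369.5243067  253.73089075]
54 [368.91677385 253.76173276]
49 [368.36983299 253.78949875]
44.5 [367.88189191 253.81426956]
40 [367.39797753 253.83883595]
35 [366.86495723 253.86589526]
```

The rod has moved about −0.85 px, which is about 8 mm down. The plate's own drift is only 0.02 px. That is clearly green, and it agrees with the short travel I felt. I carry the unit to the green bay.

```bash
python3 to.py 0.634 0.293 0.20 1.486
```

```text
t 24.02 p [0.4979 0.114  0.5174] F [ 0.4  0.4 -6.2] w 0.64 q [ 0.47  0.15 -0.94  1.42  0.12  1.63  0.95]
[[ 0.986  0.     0.164]
 [-0.164 -0.     0.986]
 [ 0.    -1.    -0.   ]]
lin [0.1047, 0.3174, 0.199] dr [0.0, -4.61, 0.01] dist 0.389
```

```bash
python3 -m crank '[{"linear":[0.015,0,0.028],"dr":[0,-1,0],"hand":-1},{"linear":[0.033,0.01,0.06],"dr":[0,-2,0],"hand":-1},{"linear":[0.05,0.035,0.09],"dr":[0,-3,0],"hand":-1},{"linear":[0.065,0.065,0.118],"dr":[0,-4,0],"hand":-1},{"linear":[0.08,0.095,0.145],"dr":[0,-4.6,0],"hand":-1},{"linear":[0.093,0.13,0.17],"dr":[0,-4.6,0],"hand":-1},{"linear":[0.1,0.165,0.19],"dr":[0,-4.6,0],"hand":-1},{"linear":[0.105,0.2,0.199],"dr":[0,-4.6,0],"hand":-1},{"linear":[0.105,0.235,0.199],"dr":[0,-4.6,0],"hand":-1},{"linear":[0.105,0.27,0.199],"dr":[0,-4.6,0],"hand":-1}]' | tail -5
python3 -m crank '[{"linear":[0,0.03,0],"dr":[0,0,0],"hand":-1},{"linear":[0,0.06,0],"dr":[0,0,0],"hand":-1},{"linear":[0,0.09,0],"dr":[0,0,0],"hand":-1},{"linear":[0,0.11,0],"dr":[0,0,0],"hand":-1},{"linear":[0,0.12,0],"dr":[0,0,0],"hand":-1},{"linear":[0,0.12,0],"dr":[0,0,0],"hand":-1},{"linear":[0,0.12,0],"dr":[0,0,0],"hand":-1}]' | tail -5
python3 to.py 0.634 0.293 0.045 1.486
python3 - <<'E'
from h import *
T=bot.read_camera('top');S=bot.read_camera('side')
t=cv2.resize(T[130:220,100:190],None,fx=4.4,fy=4.4,interpolation=cv2.INTER_CUBIC)
s=cv2.resize(S[180:270,85:175],None,fx=4.4,fy=4.4,interpolation=cv2.INTER_CUBIC)
cv2.imwrite('pics/bay.png',np.hstack([t,s]))
E
```

```text
t: 24.85
eef_pos: [0.634, 0.2941, 0.2443]
tool_rot: [0.707, -0.706, 0.03, -0.029]
contact_force: [0.9, -0.4, -5.2]
gripper_width: 0.644
t: 25.43
eef_pos: [0.6346, 0.2934, 0.1277]
tool_rot: [0.707, -0.706, 0.03, -0.03]
contact_force: [0.4, -0.7, -5.3]
gripper_width: 0.641
t 25.43 p [0.6346 0.2934 0.1277] F [ 0.4 -0.7 -5.3] w 0.641 q [-0.    0.76 -0.82  1.54  0.59  1.11  0.53]
[[ 0.996  0.     0.085]
 [-0.085  0.     0.996]
 [ 0.    -1.     0.   ]]
lin [-0.0006, 0.0827, -0.0005] dr [-0.03, -0.02, 0.01] dist 0.083
```

```bash
python3 -m crank '[{"linear":[0,0.02,0],"dr":[0,0,0],"hand":-1},{"linear":[0,0.04,0],"dr":[0,0,0],"hand":-1},{"linear":[0,0.06,0],"dr":[0,0,0],"hand":-1},{"linear":[0,0.075,0],"dr":[0,0,0],"hand":-1},{"linear":[0,0.087,0],"dr":[0,0,0],"hand":-1},{"linear":[0,0.089,0],"dr":[0,0,0],"hand":-1},{"linear":[0,0.089,0],"dr":[0,0,0],"hand":-1}]' | tail -5
python3 -m crank '[{"linear":[0,0.003,0],"dr":[0,0,0],"hand":-1},{"linear":[0,0.005,0],"dr":[0,0,0],"hand":-1},{"linear":[0,0.005,0],"dr":[0,0,0],"hand":-1},{"linear":[0,0.005,0],"dr":[0,0,0],"hand":-1}]' | tail -5
python3 to.py 0.634 0.293 0.0305 1.486
```

```text
t: 26.12
eef_pos: [0.6341, 0.2933, 0.0382]
tool_rot: [-0.706, 0.707, -0.03, 0.03]
contact_force: [0.0, 0.6, -4.0]
gripper_width: 0.644
t: 26.45
eef_pos: [0.6344, 0.2934, 0.0339]
tool_rot: [0.707, -0.706, 0.03, -0.03]
contact_force: [-0.4, -0.1, -5.2]
gripper_width: 0.64
t 26.45 p [0.6344 0.2934 0.0339] F [-0.4 -0.1 -5.2] w 0.64 q [-0.04  0.86 -0.76  1.58  0.68  0.98  0.48]
[[ 0.996  0.001  0.084]
 [-0.084  0.     0.996]
 [ 0.001 -1.     0.   ]]
lin [-0.0003, 0.0034, -0.0005] dr [-0.02, 0.02, 0.04] dist 0.003
```

Hovering about 3 mm above the floor, I slide towards the wall until there is light contact.

```bash
for i in 1 2 3; do python3 -m crank '[{"linear":[0.001,0,0],"dr":[0,0,0],"hand":-1},{"linear":[0.002,0,0],"dr":[0,0,0],"hand":-1},{"linear":[0.002,0,0],"dr":[0,0,0],"hand":-1}]' | grep -E "eef|force"; done
```

```text
eef_pos: [0.6365, 0.2931, 0.0335]
contact_force: [-0.6, 0.0, -6.2]
eef_pos: [0.6384, 0.2928, 0.0333]
contact_force: [0.8, -0.8, -4.6]
eef_pos: [0.6403, 0.2927, 0.0333]
contact_force: [-0.1, -0.7, -3.6]
```

```bash
for i in 1 2; do python3 -m crank '[{"linear":[0.001,0,0],"dr":[0,0,0],"hand":-1},{"linear":[0.002,0,0],"dr":[0,0,0],"hand":-1},{"linear":[0.002,0,0],"dr":[0,0,0],"hand":-1}]' | grep -E "eef|force"; done
```

```text
eef_pos: [0.6424, 0.2925, 0.0333]
contact_force: [0.3, 0.3, -5.2]
eef_pos: [0.6443, 0.2923, 0.0333]
contact_force: [0.1, -0.4, -5.8]
```

```bash
for i in 1 2 3; do python3 -m crank '[{"linear":[0.001,0,0],"dr":[0,0,0],"hand":-1},{"linear":[0.0015,0,0],"dr":[0,0,0],"hand":-1},{"linear":[0.0015,0,0],"dr":[0,0,0],"hand":-1}]' | grep -E "eef|force"; done
```

```text
eef_pos: [0.6457, 0.2923, 0.0333]
contact_force: [-0.4, -0.8, -5.1]
eef_pos: [0.6471, 0.2922, 0.0333]
contact_force: [-0.4, 0.3, -4.9]
eef_pos: [0.6471, 0.2922, 0.0332]
contact_force: [-4.4, -0.9, -1.8]
```

Wall contact at x = 0.647, 3 mm from the estimate. I back off a little, set it down and release.

```bash
python3 -m crank '[{"linear":[-0.002,0,0],"dr":[0,0,0],"hand":-1},{"linear":[-0.004,0,0],"dr":[0,0,0],"hand":-1},{"linear":[-0.004,0.001,0],"dr":[0,0,0],"hand":-1},{"linear":[-0.004,0.002,0],"dr":[0,0,0],"hand":-1},{"linear":[-0.004,0.003,0],"dr":[0,0,0],"hand":-1},{"linear":[-0.004,0.004,0],"dr":[0,0,0],"hand":-1},{"linear":[-0.004,0.004,0],"dr":[0,0,0],"hand":-1}]' | grep -E "eef|force"
```

```text
eef_pos: [0.6449, 0.2923, 0.0304]
contact_force: [-3.1, -2.5, 4.0]
```

```bash
python3 -m crank '[{"linear":[0,0,0],"dr":[0,0,0],"hand":0.65},{"linear":[0,0,0],"dr":[0,0,0],"hand":0.65},{"linear":[0,0,0],"dr":[0,0,0],"hand":0.65},{"linear":[0,0,0],"dr":[0,0,0],"hand":0.65},{"linear":[0,-0.015,0],"dr":[0,0,0],"hand":0.65},{"linear":[0,-0.04,0],"dr":[0,0,0],"hand":0.65},{"linear":[0,-0.08,0],"dr":[0,0,0],"hand":0.65},{"linear":[0,-0.12,0],"dr":[0,0,0],"hand":0.65},{"linear":[0,-0.16,0],"dr":[0,0,0],"hand":0.65},{"linear":[0,-0.2,0],"dr":[0,0,0],"hand":0.65}]' | tail -5
python3 -m crank '[{"linear":[-0.04,-0.03,-0.03],"dr":[0,0,0],"hand":0.65},{"linear":[-0.06,-0.06,-0.06],"dr":[0,0,0],"hand":0.65},{"linear":[-0.08,-0.09,-0.09],"dr":[0,0,0],"hand":0.65},{"linear":[-0.1,-0.12,-0.12],"dr":[0,0,0],"hand":0.65},{"linear":[-0.12,-0.15,-0.14],"dr":[0,0,0],"hand":0.65},{"linear":[-0.14,-0.17,-0.16],"dr":[0,0,0],"hand":0.65},{"linear":[-0.14,-0.17,-0.18],"dr":[0,0,0],"hand":0.65},{"linear":[-0.14,-0.17,-0.18],"dr":[0,0,0],"hand":0.65}]' | tail -5
python3 - <<'E'
from h import *
T=bot.read_camera('top');S=bot.read_camera('side')
t=cv2.resize(T[135:215,100:180],None,fx=5,fy=5,interpolation=cv2.INTER_CUBIC)
s=cv2.resize(S[180:260,85:165],None,fx=5,fy=5,interpolation=cv2.INTER_CUBIC)
R=Ro.from_euler('z',-.084).as_matrix();o=np.array([.6449,.2923,.016])-R@[.027,0,0]
for im,c,x0,y0 in((t,'top',100,135),(s,'side',85,180)):
    for pts in ([(53,22,80),(53,-22,80),(67,-22,80),(67,22,80)],[(14,28,40),(14,-28,40),(67,-28,40),(67,28,40)],[(-86,25,62),(-86,-25,62),(8,-25,38),(8,25,38)]):
        q=[(proj(c,R@(np.array(l)/1000)+o)-[x0,y0]+.5)*5-.5 for l in pts];cv2.polylines(im,[np.int32(q)],True,(255,0,255),1)
cv2.imwrite('pics/bay2.png',np.hstack([t,s]));pose()
print([(c,np.round(x['xy'],1),round(x['score'],2)) for c in('top','side') for x in bot.place_of(c,'unit_tab')])
E
```

```text
t: 29.87
eef_pos: [0.6442, 0.2926, 0.2326]
tool_rot: [0.707, -0.706, 0.029, -0.03]
contact_force: [0.5, 0.0, -1.0]
gripper_width: 0.82
t: 30.53
eef_pos: [0.4895, 0.12, 0.4037]
tool_rot: [-0.705, 0.708, -0.03, 0.035]
contact_force: [1.4, -0.0, -0.7]
gripper_width: 0.824
t 30.63 p [0.4898 0.1237 0.401 ] F [ 0.6  0.2 -0.5] w 0.823 q [ 0.54  0.19 -1.03  1.66  0.17  1.38  0.97]
[[ 0.996  0.003  0.088]
 [-0.088 -0.002  0.996]
 [ 0.003 -1.    -0.001]]
[('side', array([120.4, 200.1]), 0.58)]
```

View pics/bay2.png

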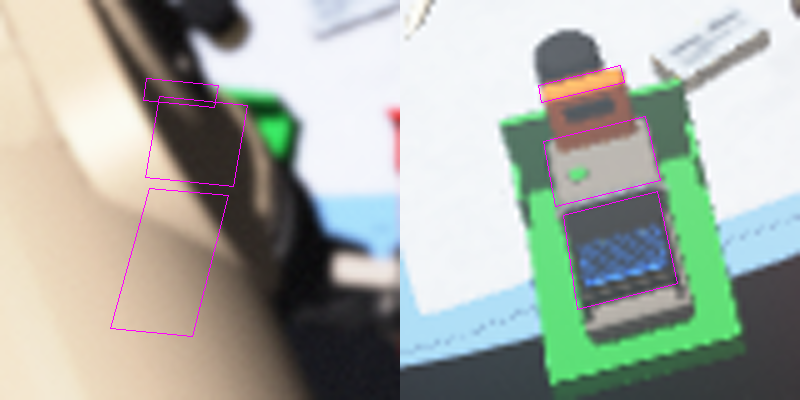

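The side view shows the unit in the green bay, centred, with its tab at the back wall and the pedal up. It fits the predicted outline, with the tab top at about (580,85). The arm is well clear, so I hand in.

```bash
python3 -c "
from station import bot
print(bot.hand_in())"
```

```text
the job is handed in; nothing more can be done
None
```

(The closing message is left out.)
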